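# Unplug and box up the microscope lamp modules

### The arm

A 6-joint arm with a two-finger parallel gripper is mounted at the origin on the work surface. World frame = base frame: x ahead of the robot, y to its left, z up, the work surface at z = 0. Lengths are in m, angles in rad, forces in N, time in s.
With the tool pointing down it reaches from about 0.2 to 0.875 m from the base axis. Payload 3.4 kg.
Tool frame: the origin (TCP) lies at the very end of the fingers, on their centre line; the grasp point (between the pads) lies 19 mm behind it (ctrl.grasp_offset is the distance from the TCP to the grasp point, in m); z points along the fingers, x is the direction in which the jaws open and shut, and the axes are right-handed (so a half turn about z gives the same grasp; the last joint's range is limited). The gripper opens to 94 mm and grips with 3 to 60 N. Pads are 16 mm wide; open, the fingers measure 119 mm over their backs; the gripper's body (75 mm by 177 mm) begins 78 mm behind the grasp point.
Start: joints at [1.071, 0.276, 1.505, -0, 1.361, -0.121], TCP at [0.213, 0.534, 0.167] pointing down, gripper open.
Joint ranges: [-2.89, 2.89], [-0.75, 2.08], [0.22, 2.7], [-1.18, 4.32], [0.11, 2.71], [-2.7, 2.7]. Speed limits (rad/s): [2.57, 2.57, 3.14, 3.14, 3.14, 3.14].

### API

Orientations are given as a 3x3 rotation matrix whose columns are the frame's x, y, z axes.
In Python, from workcell import ctrl gives the robot as it stands. The module is installed in compiled form; this text tells all that it offers.
- The arm moves only by the tool servo_tool, never from a script. Its argument "increments" is text: rows parted by semicolons, each of 7 numbers parted by spaces: the finger opening in cm, from 0 to 9.4, then the shift along the tool's x, y, z in cm, then the turn, a rotation vector about the tool's x, y, z in degrees. A call has 1 to 10 rows; each row is the pose to reach, as a shift and turn from the pose commanded when the call began, along the tool's axes at that moment; what a row does not reach only later rows make up. A row lasts 1/12 s, in which the tool goes at most 41.7 mm and 7.16 degrees, less where a joint would pass 70% of its speed; a pose out of reach is approached as far as the arm can. A call with a gripper value outside its range is refused whole. The fingers move at their own pace and stop on an object; "squeeze" is the grip in N (left out, the last holds). Time passes only in rows, so rows that repeat a pose let the fingers close. It gives the time, the measured TCP pose, the force and the opening at its end, in the units of the state.
- ctrl.observe(): the state, without advancing time (a new reading comes with each control period).
- ctrl.camera(name): name is "side" or "top" or "wrist"; returns a dict with "pixels" (400x640x3 uint8, red, green, blue), "fx", "fy", "cx", "cy" (pixels), "rvec" (rotation vector, rad) and "tvec" (3), from world to camera coordinates, as OpenCV has them; the wrist camera has in their place "T_tool_cam" (4x4, takes a point from camera to tool coordinates, whose origin is the TCP and whose axes are the tool frame's). Camera axes: x right, y down, z forward; pixel columns grow to the right and rows downward; lengths in m; the calibration is good to about 2 mm. A picture is of the moment at which its call begins: read the wrist's pose just before it. There is no depth.
- ctrl.hand_in(): hands the job in, once; it reports no verdict.
Trained networks look in a picture, given as the dict that the camera call returned (one of the last four; its "shot" number tells which), for a name from the list of things; names that differ only in an ending like _2 or _b are one class to them, and where a whole thing is asked for, a point or a joint stands for the part that bears it (a point fixed in the world has none). Each returns a list of dicts, best first, with "score" (0 to 1); they miss things now and then, are a little off and sometimes report something else, mostly with a low value. They report only what shows in the picture. A call takes as long as a camera call. They do not tell look-alikes from the thing itself.
- ctrl.recognise(thing, picture): "xyz" ([x, y, z] in m, in world coordinates, good to about 4 mm: the middle of the surface that is visible of it).
The state is a dict: "t": time; "q": joint angles; "joint_velocities": joint speeds; "effort": joint torques, N m; "position": TCP position; "eef_rot": TCP orientation; "wrist_force": force on the tool from outside, world axes, zero at the start; "torque": the same for the moment, N m; "grip_width": finger opening in m.
Only numpy, scipy, OpenCV 4.12 (cv2) and the standard library are available. Lean on these libraries where they do the work, as an engineer would, in place of code of your own. Each camera call takes 0.05 s, during which the arm holds its last target. There are 200 camera calls.

### The job

First switch the lamp supply off at its toggle switch; no lamp module may be pulled while the supply is on. Then fold all four flaps of the carton blank upright to make an open box, and pack into it every lamp module, pulled out of its socket, and every aluminium objective canister that is on the bench, so that all of them end up down inside the box and its four walls stand upright. Leave the other things on the bench where they are.

Things in the scene. Friction and masses are not known exactly. Their poses are not given: they have to be found in the camera images.
- dock: Lamp supply: white box fixed to the bench, 110 (x) x 220 (y) x 45 (z), origin at the centre of its underside, z up. Its top has three sockets for lamp modules in a row, at x 0 and y -70, -15 and 40 in its frame, and a toggle switch at y 88. A steel nose on a stiff spring in the +x wall of each socket holds the plug: it takes a straight upward pull of roughly 6 to 14 N, after some 1 mm of play, to get the plug past it; 20 mm of lift frees the plug.
- switch (a joint): Toggle switch of the lamp supply, rad: 0 = on (leaning to the supply's -x), 1.0 = off (leaning to +x). The lever is 50 long with a 26 diameter black ball at its end, pivots about the supply's y axis at x 0, y 88, z 44 in the supply's frame, stays where left and moves with about 1.5 N at the ball.
- switch_tip (a point): Centre of the ball at the end of the toggle switch's lever.
- carton: Carton blank of smooth 4 thick brown card: its floor, 150 (x) x 180 (y), is stuck to the bench; origin at the centre of the floor's underside, z up. A flap 55 long is hinged along each edge of the floor (hinge line at the very edge, 2 above the bench); flaps start partly raised, leaning outwards, stay at any angle, and stop upright. Their outsides are slippery: a finger that pushes a flap's free edge towards the carton makes it ride up; about 1 to 4 N.
- flap_front (a joint): Flap on the -x edge of the carton floor, rad: 0 = flat on the bench pointing outwards, 1.57 = upright (its stop).
- flap_back (a joint): Flap on the +x edge of the carton floor, rad: 0 = flat on the bench pointing outwards, 1.57 = upright (its stop).
- flap_left (a joint): Flap on the +y edge of the carton floor, rad: 0 = flat on the bench pointing outwards, 1.57 = upright (its stop).
- flap_right (a joint): Flap on the -y edge of the carton floor, rad: 0 = flat on the bench pointing outwards, 1.57 = upright (its stop).
- lamp1: Lamp module, 80 g, may be absent (no pose from the start on). Black head 32 (x) x 26 (y) x 34 (z) with a lens on -x and fins on top, on a steel plug foot 16 x 14, 21 long, with a bead towards +x that reaches 12 from the axis. Origin at the foot's lower end, z towards the head; the head spans z 20 to 54. When plugged in it stands upright with the origin 25 above the bench, the head resting on the supply's top, its axes along the supply's.
- lamp1_head (a point): Centre of that module's head, z 37 in its frame.
- lamp2: Lamp module, 80 g, may be absent (no pose from the start on). Black head 32 (x) x 26 (y) x 34 (z) with a lens on -x and fins on top, on a steel plug foot 16 x 14, 21 long, with a bead towards +x that reaches 12 from the axis. Origin at the foot's lower end, z towards the head; the head spans z 20 to 54. When plugged in it stands upright with the origin 25 above the bench, the head resting on the supply's top, its axes along the supply's.
- lamp2_head (a point): Centre of that module's head, z 37 in its frame.
- lamp3: Lamp module, 80 g, may be absent (no pose from the start on). Black head 32 (x) x 26 (y) x 34 (z) with a lens on -x and fins on top, on a steel plug foot 16 x 14, 21 long, with a bead towards +x that reaches 12 from the axis. Origin at the foot's lower end, z towards the head; the head spans z 20 to 54. When plugged in it stands upright with the origin 25 above the bench, the head resting on the supply's top, its axes along the supply's.
- lamp3_head (a point): Centre of that module's head, z 37 in its frame.
- can1: Objective canister, 70 g, may be absent (no pose from the start on): aluminium cylinder with a grey band, 36 diameter, 48 high, standing on the bench; origin at the centre of its lower end, z along its axis.
- can1_center (a point): Centre of that canister, 24 above its lower end.
- can2: Objective canister, 70 g, may be absent (no pose from the start on): aluminium cylinder with a grey band, 36 diameter, 48 high, standing on the bench; origin at the centre of its lower end, z along its axis.
- can2_center (a point): Centre of that canister, 24 above its lower end.
- vial: Bystander: amber oil vial, 26 diameter, 62 high, origin at its underside.
- slide_box: Bystander: grey slide box 50 x 90 x 30, origin at its underside.
- beaker: Bystander: glass beaker, 68 diameter, 85 high, origin at its underside.
- wash_bottle: Bystander: white wash bottle, 56 diameter, 90 high, origin at its underside.
- petri: Bystander: stack of clear petri dishes, 90 diameter, 28 high, origin at its underside.
- driver: Bystander: screwdriver 160 long with a red handle, lying on the bench, origin under its middle.
Mind the look-alikes: they are no part of the job. What is shaped like the can1 but pink is not meant.

How it is judged:
By the outcome, as a careful person would: the job done as asked, in the order asked, and still so for the second after the job is handed in, with the robot touching nothing.
Of lamp1, lamp2, lamp3, can1, can2 only 3 to 5 are there at a start; the rules pass over those that are not, and their reading is None.
At some moment in a run one of can1, can2 may be knocked a few centimetres aside while the robot is not near it.
Once in a run the grip may slacken for a moment while it holds something.
It also fails if it takes over 210 s, if anything falls off the work surface, if the arm or the gripper's body presses on something with over 40 N, if the wrist force passes 120 N, or if a joint passes its speed limit or range.

## Working session

There is one attempt and no reset: what is moved stays moved. The work goes in short steps, Python scripts to look and compute and a tool call to move; the robot and the scene stay as the last step left them, time stands still between calls to the robot, and variables do not carry over. Pictures are saved under pics/ and viewed, about 12 in all and at most 16, crops included, and the job is handed in when it is done.

Besides the shell and the picture viewer there is one more tool, called as name(argument=value, ...), one argument or row to a line, values as JSON. servo_tool: Moves the arm, as the interface text tells. Its arguments: {"type":"object","properties":{"increments":{"type":"string"},"squeeze":{"type":"number"}},"required":["increments"]}

```bash
mkdir -p pics
cat > h.py <<'E'
import numpy as np, cv2
from workcell import ctrl
def save(c,n,crop=None,s=1):
    p=c["pixels"][:,:,::-1]
    if crop: x0,y0,x1,y1=crop; p=p[y0:y1,x0:x1]
    if s!=1: p=cv2.resize(p,None,fx=s,fy=s,interpolation=cv2.INTER_CUBIC)
    cv2.imwrite(f"pics/{n}.png",p)
def proj(c,X):
    K=np.array([[c["fx"],0,c["cx"]],[0,c["fy"],c["cy"]],[0,0,1.]])
    return cv2.projectPoints(np.array(X,float).reshape(-1,3),np.array(c["rvec"],float),np.array(c["tvec"],float),K,None)[0].reshape(-1,2)
def ray(c,uv,z):
    R=cv2.Rodrigues(np.array(c["rvec"],float))[0];t=np.array(c["tvec"],float).ravel()
    o=-R.T@t; d=R.T@np.array([(uv[0]-c["cx"])/c["fx"],(uv[1]-c["cy"])/c["fy"],1.])
    return o+d*(z-o[2])/d[2]
def st():
    s=ctrl.observe();print("t",round(s["t"],2),"p",np.round(s["position"],4),"F",np.round(s["wrist_force"],1),"w",round(s["grip_width"],4),"q",np.round(s["q"],2));print(np.round(s["eef_rot"],3).tolist());return s
E
python3 - <<'E'
from h import *
st()
for v in ("top","side"):
    c=ctrl.camera(v); save(c,v+"0")
    for n in "dock switch_tip carton flap_front flap_back flap_left flap_right lamp1_head can1 vial slide_box beaker wash_bottle petri driver".split():
        for r in ctrl.recognise(n,c):
            print(v,n,round(r["score"],2),np.round(r["xyz"],3),np.round(proj(c,r["xyz"])[0]))
E
```

```text
t 0.0 p [0.2124 0.5337 0.1666] F [-0.5  0.7  0.3] w 0.094 q [ 1.07  0.28  1.51 -0.    1.36 -0.12]
[[0.37, 0.929, -0.001], [0.929, -0.37, -0.002], [-0.002, -0.0, -1.0]]
top dock 0.7 [ 0.549 -0.195  0.041] [409. 212.]
top dock 0.62 [ 0.564 -0.268  0.081] [440. 205.]
top switch_tip 0.42 [ 0.52  -0.116  0.101] [383. 221.]
top carton 0.88 [0.563 0.198 0.007] [263. 203.]
top flap_front 0.87 [0.466 0.2   0.02 ] [260. 239.]
top flap_front 0.59 [0.663 0.412 0.06 ] [180. 162.]
top flap_back 0.69 [0.661 0.2   0.025] [263. 167.]
top flap_back 0.67 [0.515 0.442 0.042] [167. 218.]
top flap_left 0.65 [0.559 0.304 0.022] [223. 203.]
top flap_left 0.49 [ 0.563 -0.266  0.08 ] [439. 206.]
top flap_right 0.82 [0.566 0.086 0.015] [304. 203.]
top lamp1_head 0.71 [ 0.566 -0.265  0.079] [439. 205.]
top can1 0.71 [ 0.366 -0.247  0.045] [428. 282.]
top can1 0.48 [0.436 0.022 0.048] [326. 253.]
top can1 0.44 [ 0.448 -0.236  0.047] [425. 250.]
top vial 0.68 [0.675 0.008 0.064] [334. 161.]
top vial 0.61 [ 0.558 -0.214  0.079] [420. 207.]
top slide_box 0.91 [0.757 0.048 0.032] [320. 133.]
top slide_box 0.3 [ 0.54
[... 1143 characters left out ...]
 [0.424 0.007 0.038] [269. 223.]
side can1 0.71 [ 0.356 -0.261  0.038] [262. 296.]
side can1 0.56 [ 0.446 -0.252  0.031] [302. 288.]
side vial 0.52 [0.682 0.002 0.034] [361. 210.]
side slide_box 0.8 [0.755 0.028 0.03 ] [381. 203.]
side slide_box 0.39 [ 0.545 -0.167  0.07 ] [333. 243.]
side beaker 0.88 [0.509 0.406 0.057] [271. 150.]
side beaker 0.48 [0.431 0.007 0.033] [272. 224.]
side wash_bottle 0.72 [0.661 0.405 0.05 ] [314. 146.]
side wash_bottle 0.52 [ 0.732 -0.416  0.02 ] [454. 316.]
side petri 0.87 [ 0.785 -0.126  0.027] [415. 231.]
side petri 0.16 [ 0.546 -0.169  0.071] [334. 243.]
side driver 0.75 [ 0.734 -0.417  0.019] [455. 317.]
side driver 0.27 [ 0.786 -0.129  0.03 ] [416. 231.]
```

Run:
```python
import cv2
a=cv2.imread("pics/top0.png")[100:310,140:520];b=cv2.imread("pics/side0.png")[120:330,220:500]
cv2.imwrite("pics/a.png",cv2.resize(a,None,fx=2.1,fy=2.1,interpolation=3)); cv2.imwrite("pics/b.png",cv2.resize(b,None,fx=2.8,fy=2.8,interpolation=3))
```

```text
(no output)
```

View pics/a.png

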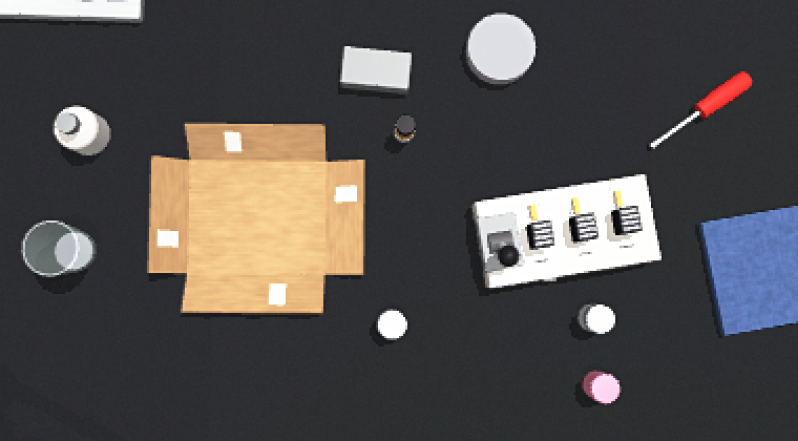

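View pics/b.png

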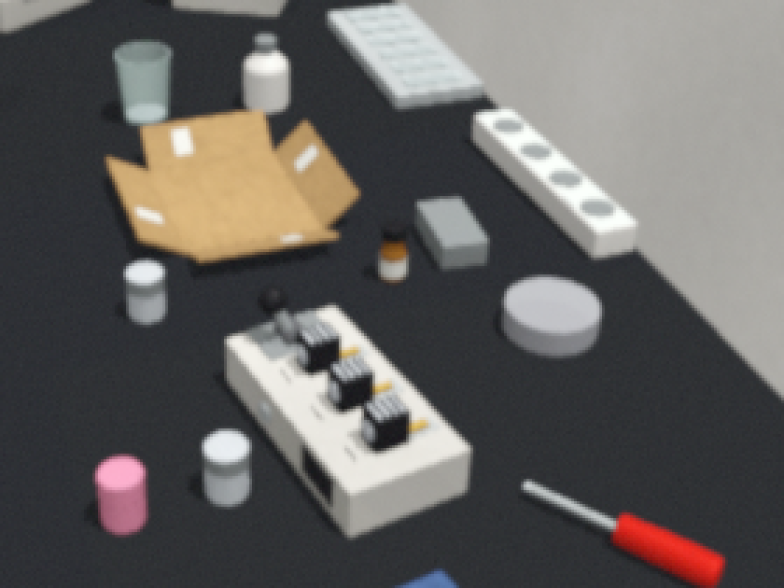

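The top crop shows three lamps plugged in at (540,232), (583,225) and (626,218), with the switch ball at (508,256). There are three can-shaped things: white ones at (391,324) and (597,319), and a pink one at (602,388). The two white ones have the grey band and the aluminium look, so they are can1 and can2. The side crop confirms this: banded cans at (145,290) and (227,467), pink decoy at (121,495).

Run:
```python
from h import *
c=ctrl.camera("top")
f=lambda p:(p[0]/2.1+140-.25,p[1]/2.1+100-.25)
D=[(473,204),(646,175),(661,260),(488,288)]
P=np.array([ray(c,f(p),.045) for p in D]);print(P[:,:2].round(4).tolist(),P.mean(0)[:2]);v=P[0]-P[1];w=P[3]-P[2];print(np.degrees(np.arctan2(-v[0],v[1])),np.degrees(np.arctan2(-w[0],w[1])),np.linalg.norm(v),np.linalg.norm(w),np.linalg.norm(P[0]-P[3]))
C=[(188,160),(325,160),(325,275),(188,273)]
P=np.array([ray(c,f(p),.004) for p in C]);print(P[:,:2].round(4).tolist(),P.mean(0)[:2])
for n,p,z in [("can1",(391,324),.048),("can2",(598,319),.048),("ball",(508,256),.071),("l1",(626,218),.079),("l2",(583,225),.079),("l3",(540,232),.079)]: print(n,ray(c,f(p),z)[:2].round(4))
print(c["fx"],c["tvec"],(cv2.Rodrigues(np.array(c["rvec"]))[0].T@-np.array(c["tvec"])))
w=ctrl.camera("wrist");print(np.array(w["T_tool_cam"]).round(3).tolist(),w["fx"])
```

```text
[[0.5846, -0.0768], [0.6278, -0.2974], [0.5199, -0.3164], [0.4792, -0.0974]] [ 0.55284691 -0.19702875]
11.06351026729366 10.528590701651733 0.22480713066396094 0.22273200994987186 0.10745956140292391
[[0.6365, 0.2937], [0.6415, 0.1145], [0.4908, 0.1098], [0.4889, 0.287]] [0.56442034 0.20124408]
can1 [0.4316 0.0233]
can2 [ 0.4439 -0.2357]
ball [ 0.519 -0.118]
l1 [ 0.5691 -0.2617]
l2 [ 0.559  -0.2086]
l3 [ 0.549  -0.1557]
403.8512436721367 [0.00762548 0.57442494 1.06628284] [0.47930428 0.04566942 1.11137885]
[[1.0, 0.001, -0.001, 0.001], [-0.001, 0.962, 0.272, -0.08], [0.001, -0.272, 0.962, -0.218], [0.0, 0.0, 0.0, 1.0]] 334.0682943229824
```

```bash
cat >> h.py <<'E'
DC=np.array([.553,-.197]);DY=np.radians(10.8);CC=np.array([.564,.201]);CY=np.radians(2.)
rot=lambda a:np.array([[np.cos(a),-np.sin(a)],[np.sin(a),np.cos(a)]])
dock=lambda x,y:DC+rot(DY)@[x,y]
cart=lambda x,y:CC+rot(CY)@[x,y]
def mv(p0,R0,p):
    return (np.array(R0).T@(np.array(p)-p0)*100).round(2)
def Ry(yaw):
    c,s=np.cos(yaw),np.sin(yaw);return np.array([[c,s,0],[s,-c,0],[0,0,-1.]])
E
python3 - <<'E'
from h import *
s=ctrl.observe();p=s["position"];R=s["eef_rot"]
a=np.r_[dock(-.072,.088),.165];m=np.array([.40,.2,.167])
print(mv(p,R,m)); print(mv(m,Ry(DY),a),mv(a,Ry(DY),np.r_[dock(.002,.088),.165]))
E
```

```text
[-24.13  29.77   0.05]
[ 0.39 33.06  0.2 ] [7.4 0.  0. ]
```

servo_tool(
  increments="0 -24.1 29.8 0 0 0 57.5;0 -24.1 29.8 0 0 0 57.5;0 -24.1 29.8 0 0 0 57.5;0 -24.1 29.8 0 0 0 57.5;0 -24.1 29.8 0 0 0 57.5;0 -24.1 29.8 0 0 0 57.5;0 -24.1 29.8 0 0 0 57.5;0 -24.1 29.8 0 0 0 57.5;0 -24.1 29.8 0 0 0 57.5;0 -24.1 29.8 0 0 0 57.5",
)

```text
t: 2.53
position: [0.4033, 0.1952, 0.1678]
eef_rot: [[0.983, 0.182, 0.003], [0.182, -0.983, -0.003], [0.002, 0.003, -1.0]]
wrist_force: [-0.7, 0.4, 0.6]
grip_width: 0.031
```

servo_tool(
  increments="0 0.4 33 0 0 0 0;0 0.4 33 0 0 0 0;0 0.4 33 0 0 0 0;0 0.4 33 0 0 0 0;0 0.4 33 0 0 0 0;0 0.4 33 0 0 0 0;0 0.4 33 0 0 0 0;0 0.4 33 0 0 0 0;0 0.4 33 0 0 0 0;0 0.4 33 0 0 0 0",
)

```text
t: 3.37
position: [0.4665, -0.1246, 0.1672]
eef_rot: [[0.983, 0.184, -0.0], [0.184, -0.983, 0.001], [-0.0, -0.001, -1.0]]
wrist_force: [-0.7, 1.2, 0.5]
grip_width: 0.0006
```

Run:
```python
from h import *
s=st();a=np.r_[dock(-.072,.088),.075];print(mv(s["position"],s["eef_rot"],a))
c=ctrl.camera("wrist");save(c,"w1")
```

```text
t 3.37 p [ 0.4665 -0.1246  0.1672] F [-0.7  1.2  0.5] w 0.0006 q [-0.41  0.14  1.69  0.    1.32 -0.59]
[[0.983, 0.184, -0.0], [0.184, -0.983, 0.001], [-0.0, -0.001, -1.0]]
[-0.06 -0.06  9.22]
```

View pics/w1.png

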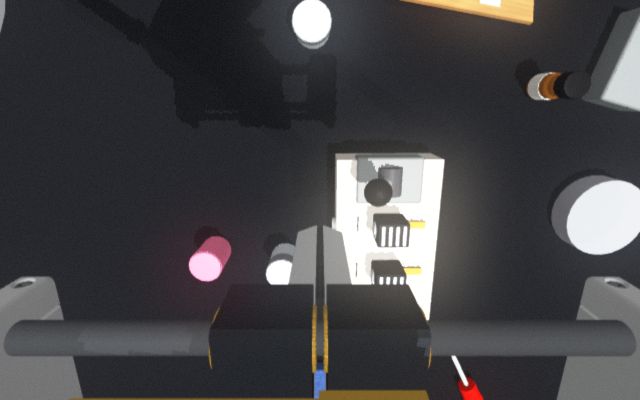

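The wrist view shows the dock square to the tool, with the ball at (378,192) ahead of the closed fingers. I'll go down and push it to +x.

servo_tool(
  increments="0 0 0 4 0 0 0;0 0 0 8 0 0 0;0 0 0 9.2 0 0 0;0 0 0 9.2 0 0 0;0 1.5 0 9.2 0 0 0;0 3 0 9.2 0 0 0;0 4.5 0 9.2 0 0 0;0 6 0 9.2 0 0 0;0 7.4 0 9.2 0 0 0;0 7.4 0 9.2 0 0 0",
)

```text
t: 4.25
position: [0.5427, -0.108, 0.0773]
eef_rot: [[0.982, 0.19, 0.005], [0.19, -0.982, -0.001], [0.005, 0.002, -1.0]]
wrist_force: [0.4, 1.1, 0.2]
grip_width: 0.0003
```

servo_tool(
  increments="0 0 0 0 0 0 0;0 -3 0 0 0 0 0;0 -4 0 -4 0 0 0;0 -5 0 -8 0 0 0;0 -6 0 -11 0 0 0;0 -6 0 -12 0 0 0;0 -6 0 -12 0 0 0",
)

```text
t: 4.83
position: [0.4808, -0.121, 0.1991]
eef_rot: [[0.982, 0.187, 0.007], [0.187, -0.982, -0.003], [0.006, 0.004, -1.0]]
wrist_force: [-0.0, 0.1, -0.3]
grip_width: 0.0007
```

Run:
```python
from h import *
s=st();c=ctrl.camera("wrist");T=np.array(c["T_tool_cam"])
Rw=np.array(s["eef_rot"])@T[:3,:3]; pw=np.array(s["position"])+np.array(s["eef_rot"])@T[:3,3]
for n in ("switch_tip","lamp1_head","can1"):
  for r in ctrl.recognise(n,c):
    q=Rw.T@(np.array(r["xyz"])-pw);print(n,round(r["score"],2),np.round(r["xyz"],3),"dockframe",(rot(-DY)@(np.array(r["xyz"])[:2]-DC)).round(3),(np.r_[c["fx"]*q[0],c["fy"]*q[1]]/q[2]+[c["cx"],c["cy"]]).round())
save(c,"w2")
c=ctrl.camera("side")
for r in ctrl.recognise("switch_tip",c): print(r,(rot(-DY)@(np.array(r["xyz"])[:2]-DC)).round(3))
```

```text
t 4.83 p [ 0.4808 -0.121   0.1991] F [-0.   0.1 -0.3] w 0.0007 q [-0.39  0.13  1.61  0.    1.39 -0.58]
[[0.982, 0.187, 0.007], [0.187, -0.982, -0.003], [0.006, 0.004, -1.0]]
switch_tip 0.67 [ 0.517 -0.112  0.097] dockframe [-0.019  0.09 ] [357. 181.]
can1 0.81 [0.43  0.022 0.049] dockframe [-0.08   0.238] [296.  26.]
can1 0.67 [ 0.443 -0.232  0.052] dockframe [-0.114 -0.014] [271. 256.]
can1 0.61 [ 0.359 -0.24   0.047] dockframe [-0.199 -0.006] [201. 248.]
can1 0.34 [ 0.558 -0.212  0.082] dockframe [ 0.003 -0.016] [373. 269.]
```

View pics/w2.png

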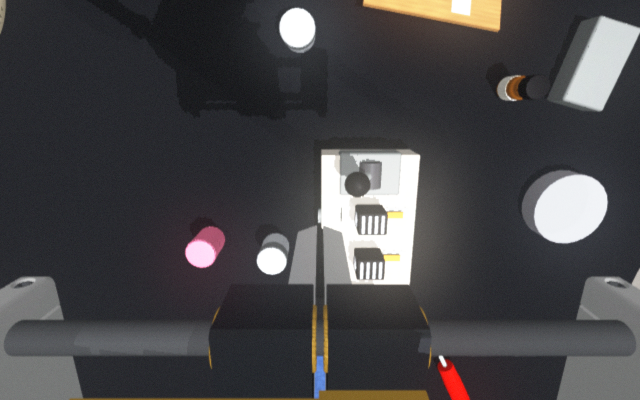

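servo_tool(
  increments="0 -2 0 4 0 0 0;0 -2 0 8 0 0 0;0 -2 0 12 0 0 0;0 -2 0 12.7 0 0 0;0 -2 0 12.7 0 0 0;0 -1 0 12.7 0 0 0;0 0 0 12.7 0 0 0;0 1 0 12.7 0 0 0;0 2 0 12.7 0 0 0;0 2 0 12.7 0 0 0",
)

```text
t: 5.97
position: [0.5037, -0.1171, 0.0698]
eef_rot: [[0.982, 0.188, 0.005], [0.188, -0.982, -0.001], [0.005, 0.002, -1.0]]
wrist_force: [-0.1, 0.1, 0.3]
grip_width: 0.0003
```

Run:
```python
from h import *
s=st();print((rot(-DY)@(np.array(s["position"])[:2]-DC)).round(4))
c=ctrl.camera("side");u=proj(c,s["position"])[0].astype(int);print(u)
save(c,"s3",(u[0]-70,u[1]-60,u[0]+70,u[1]+50),5)
```

```text
t 5.97 p [ 0.5037 -0.1171  0.0698] F [-0.1  0.1  0.3] w 0.0003 q [-0.36  0.26  1.78  0.    1.09 -0.55]
[[0.982, 0.188, 0.005], [0.188, -0.982, -0.001], [0.005, 0.002, -1.0]]
[-0.0335  0.0877]
[310 234]
```

View pics/s3.png

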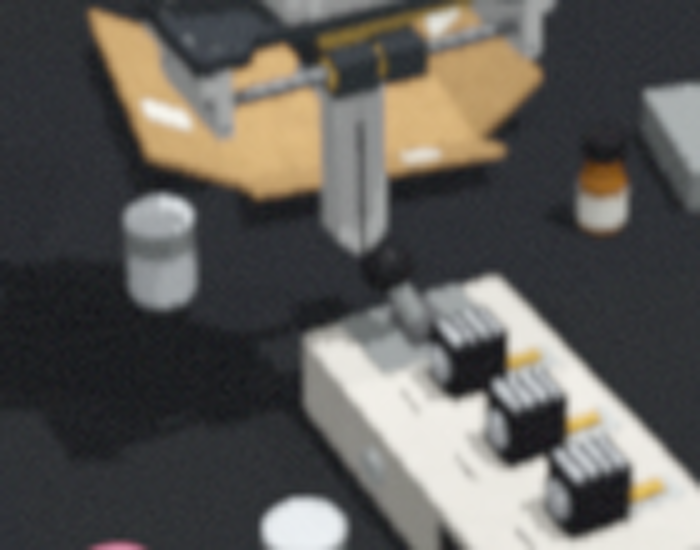

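The ball at crop (388,268) hasn't moved. The visible fingertip at (360,250) sits about 10 px above where the reported TCP projects, so I'll check tip against ball in the top view too.

Run:
```python
from h import *
s=st();p=np.array(s["position"])
c=ctrl.camera("side");print("side TCP",proj(c,p)[0],"z+25",proj(c,p+[0,0,.025])[0],"y+25",proj(c,p+[0,.025,0])[0], "ball",proj(c,np.r_[dock(-.024,.088),.088]),"offcam",(cv2.Rodrigues(np.array(c["rvec"]))[0].T@-np.array(c["tvec"])))
P=[np.r_[dock(x,y),.045] for x in(-.055,.055) for y in (-.11,.11)];print(proj(c,P).round(1).tolist())
t=ctrl.camera("top");print("top TCP",proj(t,p)[0],"ball",proj(t,np.r_[dock(-.024,.088),.088]),proj(t,P).round(1).tolist())
im=c["pixels"].copy(); 
def draw(c,pts,cols):
    im=cv2.resize(c["pixels"][:,:,::-1],None,fx=4,fy=4,interpolation=3)
    for q,k in zip(pts,cols): cv2.drawMarker(im,tuple(np.int32((q+.5)*4)),k,cv2.MARKER_CROSS,14,1)
    return im
pts=[p,np.r_[dock(-.024,.088),.088]]+P
cols=[(0,0,255),(255,0,255)]+[(0,255,0)]*4
A=draw(c,proj(c,pts),cols);B=draw(t,proj(t,pts),cols)
a=proj(c,p)[0]*4;b=proj(t,p)[0]*4
cr=lambda I,q:I[int(q[1])-240:int(q[1])+340,int(q[0])-170:int(q[0])+230]
cv2.imwrite("pics/chk.png",np.hstack([cr(A,a),cr(B,b)]))
```

```text
t 6.02 p [ 0.5018 -0.1169  0.0693] F [-0.8  0.1 -0.5] w 0.0007 q [-0.36  0.26  1.79  0.    1.09 -0.55]
[[0.982, 0.189, 0.002], [0.189, -0.982, -0.001], [0.002, 0.001, -1.0]]
side TCP [309.72770431 234.75380328] z+25 [309.6099256  226.37785119] y+25 [307.05725661 229.05814032] ball [[313.85738082 227.33363517]] offcam [ 0.26592312 -1.00055931  0.73720393]
[[342.7, 295.4], [298.9, 240.2], [385.6, 279.4], [337.5, 228.5]]
top TCP [381.05078034 228.32681344] ball [[381.50995165 223.77294319]] [[454.1, 223.7], [372.8, 237.2], [446.4, 183.1], [365.7, 196.2]]
```

View pics/chk.png

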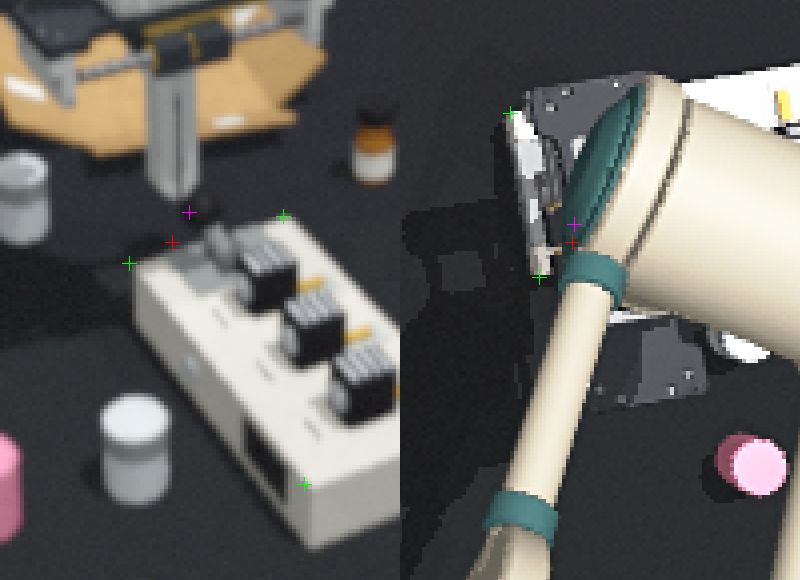

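Run:
```python
from h import *
c=ctrl.camera("side");t=ctrl.camera("top")
p=np.array([.2124,.5337,.1666]);out=[]
for n,k in (("side0",c),("top0",t)):
    im=cv2.resize(cv2.imread(f"pics/{n}.png"),None,fx=3,fy=3,interpolation=3)
    q=(proj(k,[p,p+[0,0,.03],p+[0,.03,0]])+.5)*3;print(n,q/3)
    for a,col in zip(q,[(0,0,255),(0,255,0),(255,0,255)]): cv2.drawMarker(im,tuple(np.int32(a)),col,cv2.MARKER_CROSS,14,1)
    im=cv2.copyMakeBorder(im,300,300,300,300,cv2.BORDER_CONSTANT);x,y=np.int32(q[0])+300
    out.append(im[y-200:y+200,x-190:x+200])
cv2.imwrite("pics/chk2.png",np.hstack(out))
```

```text
side0 [[174.14363381 115.37357192]
 [172.62963566 106.75943608]
 [173.91571054 112.22010153]]
top0 [[ 98.01006262 349.80233199]
 [ 90.50669995 353.67757569]
 [ 84.49439319 349.55132945]]
```

View pics/chk2.png

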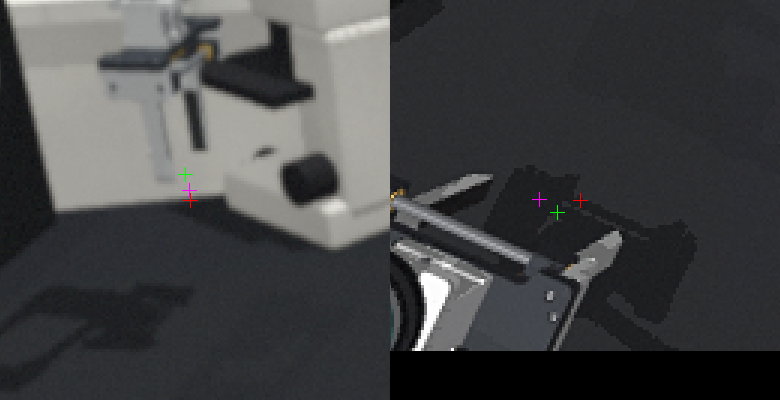

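servo_tool(
  increments="0 -3 0 -2 0 0 0;0 -6 0 -2 0 0 0;0 -8 0 -1 0 0 0;0 -8 0 2 0 0 0;0 -8 0 3.3 0 0 0;0 -8 0 3.3 0 0 0;0 -8 0 3.3 0 0 0",
)

```text
t: 6.8
position: [0.4203, -0.1317, 0.0353]
eef_rot: [[0.982, 0.187, -0.001], [0.187, -0.982, 0.001], [-0.001, -0.001, -1.0]]
wrist_force: [0.2, 0.1, -0.1]
grip_width: 0.0005
```

servo_tool(
  increments="0 0 0 0.3 0 0 0;0 0 0 0.6 0 0 0;0 0 0 0.9 0 0 0;0 0 0 1.2 0 0 0;0 0 0 1.2 0 0 0",
)

```text
t: 7.22
position: [0.4208, -0.1317, 0.0231]
eef_rot: [[0.982, 0.188, -0.001], [0.188, -0.982, 0.0], [-0.0, -0.0, -1.0]]
wrist_force: [-0.4, 0.2, -0.5]
grip_width: 0.0006
```

Run:
```python
from h import *
s=st();p=np.array(s["position"])
c=ctrl.camera("side");t=ctrl.camera("top");out=[]
for k in (c,t):
    im=cv2.resize(k["pixels"][:,:,::-1],None,fx=4,fy=4,interpolation=3)
    q=(proj(k,[p,p+[0,0,.03]])+.5)*4
    for a,col in zip(q,[(0,0,255),(0,255,0)]): cv2.drawMarker(im,tuple(np.int32(a)),col,cv2.MARKER_CROSS,14,1)
    x,y=np.int32(q[0]);out.append(im[y-200:y+200,x-190:x+200])
cv2.imwrite("pics/chk3.png",np.hstack(out))
```

```text
t 7.22 p [ 0.4208 -0.1317  0.0231] F [-0.4  0.2 -0.5] w 0.0006 q [-0.46  0.22  2.    0.    0.93 -0.65]
[[0.982, 0.188, -0.001], [0.188, -0.982, 0.0], [-0.0, -0.0, -1.0]]
```

View pics/chk3.png

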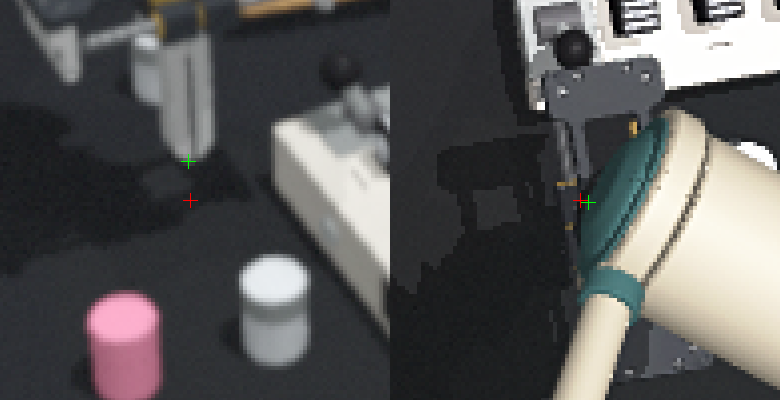

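servo_tool(
  increments="0 0 0 0.4 0 0 0;0 0 0 0.8 0 0 0;0 0 0 1.2 0 0 0;0 0 0 1.6 0 0 0;0 0 0 2 0 0 0;0 0 0 2 0 0 0",
)

```text
t: 7.82
position: [0.4202, -0.1315, 0.0025]
eef_rot: [[0.982, 0.187, -0.002], [0.187, -0.982, 0.001], [-0.001, -0.001, -1.0]]
wrist_force: [-0.6, -1.0, 0.5]
grip_width: 0.0004
```

servo_tool(
  increments="0 0 0 0.3 0 0 0;0 0 0 0.6 0 0 0;0 0 0 0.6 0 0 0",
)

```text
t: 8.07
position: [0.4206, -0.1317, -0.003]
eef_rot: [[0.982, 0.187, -0.001], [0.187, -0.982, 0.0], [-0.001, -0.001, -1.0]]
wrist_force: [-0.1, -0.9, -0.3]
grip_width: 0.0005
```

servo_tool(
  increments="0 0 0 0.3 0 0 0;0 0 0 0.6 0 0 0;0 0 0 0.9 0 0 0;0 0 0 1.2 0 0 0;0 0 0 1.4 0 0 0;0 0 0 1.4 0 0 0",
)

```text
t: 8.57
position: [0.4206, -0.1317, -0.017]
eef_rot: [[0.982, 0.187, -0.001], [0.187, -0.982, 0.001], [-0.001, -0.001, -1.0]]
wrist_force: [-1.7, -0.3, 0.3]
grip_width: 0.0006
```

servo_tool(
  increments="0 0 0 0.2 0 0 0;0 0 0 0.4 0 0 0;0 0 0 0.4 0 0 0",
)

```text
t: 8.82
position: [0.4208, -0.1318, -0.0208]
eef_rot: [[0.982, 0.187, -0.0], [0.187, -0.982, 0.0], [-0.0, -0.0, -1.0]]
wrist_force: [-0.3, 0.3, 0.5]
grip_width: -0.0001
```

servo_tool(
  increments="0 0 0 0.2 0 0 0;0 0 0 0.4 0 0 0;0 0 0 0.4 0 0 0",
)

```text
t: 9.07
position: [0.4207, -0.1317, -0.0249]
eef_rot: [[0.982, 0.187, -0.001], [0.187, -0.982, 0.0], [-0.0, -0.0, -1.0]]
wrist_force: [-0.7, 0.8, 0.5]
grip_width: 0.0004
```

servo_tool(
  increments="0 0 0 0.1 0 0 0;0 0 0 0.2 0 0 0;0 0 0 0.3 0 0 0;0 0 0 0.3 0 0 0",
)

```text
t: 9.4
position: [0.4209, -0.1318, -0.0277]
eef_rot: [[0.982, 0.187, -0.0], [0.187, -0.982, 0.0], [-0.0, -0.0, -1.0]]
wrist_force: [-0.8, 0.1, 0.4]
grip_width: 0.0003
```

servo_tool(
  increments="0 0 0 0.1 0 0 0;0 0 0 0.2 0 0 0;0 0 0 0.2 0 0 0",
)

```text
t: 9.65
position: [0.4209, -0.1318, -0.0297]
eef_rot: [[0.982, 0.187, -0.0], [0.187, -0.982, 0.0], [-0.0, -0.0, -1.0]]
wrist_force: [-0.4, -0.1, 0.1]
grip_width: 0.0005
```

servo_tool(
  increments="0 0 0 0.1 0 0 0;0 0 0 0.2 0 0 0;0 0 0 0.2 0 0 0",
)

```text
t: 9.9
position: [0.4208, -0.1318, -0.0317]
eef_rot: [[0.982, 0.187, -0.0], [0.187, -0.982, 0.0], [-0.0, -0.0, -1.0]]
wrist_force: [1.4, 0.1, 0.3]
grip_width: 0.0003
```

servo_tool(
  increments="0 0 0 0.1 0 0 0;0 0 0 0.2 0 0 0;0 0 0 0.2 0 0 0",
)

```text
t: 10.15
position: [0.4208, -0.1318, -0.0337]
eef_rot: [[0.982, 0.187, -0.0], [0.187, -0.982, 0.0], [-0.0, -0.0, -1.0]]
wrist_force: [-0.4, -0.9, -0.2]
grip_width: 0.0008
```

Run:
```python
from h import *
s=st();p=np.array(s["position"])
c=ctrl.camera("side");w=ctrl.camera("wrist")
q=proj(c,p)[0];q2=proj(c,p+[0,0,.034])[0];print(q,q2)
im=cv2.resize(c["pixels"][:,:,::-1],None,fx=5,fy=5,interpolation=3)
cv2.drawMarker(im,tuple(np.int32((q2+.5)*5)),(0,255,0),cv2.MARKER_CROSS,14,1)
x,y=np.int32(q2*5);A=im[y-200:y+200,x-150:x+150]
cv2.imwrite("pics/chk4.png",np.hstack([A,cv2.resize(w["pixels"][150:400,170:470,::-1],(480,400))]))
```

```text
t 10.15 p [ 0.4208 -0.1318 -0.0337] F [-0.4 -0.9 -0.2] w 0.0008 q [-0.46  0.3   2.07  0.    0.77 -0.65]
[[0.982, 0.187, -0.0], [0.187, -0.982, 0.0], [-0.0, -0.0, -1.0]]
[280.48988731 277.05078152] [279.87118027 266.50238625]
```

View pics/chk4.png

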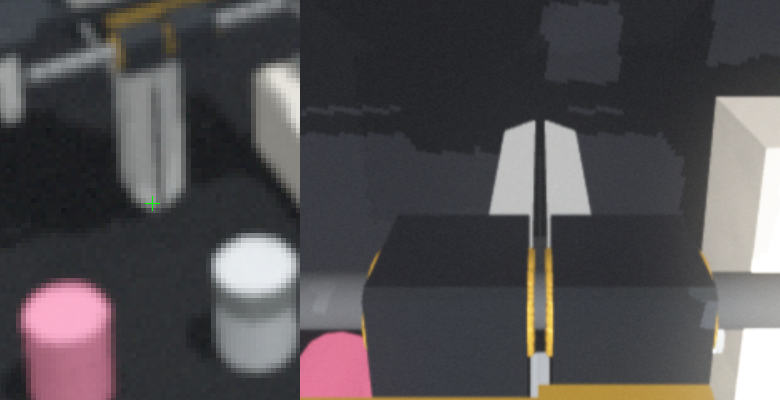

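The reported TCP is at z = -0.034, yet the fingertip is only just reaching the bench (side crop (152,205)). So the real tip is about 34 mm above the reported TCP. I'll find contact in small steps.

servo_tool(
  increments="0 0 0 0.1 0 0 0;0 0 0 0.1 0 0 0",
)

```text
t: 10.42
position: [0.4209, -0.1318, -0.0346]
eef_rot: [[0.982, 0.187, -0.0], [0.187, -0.982, 0.0], [-0.0, -0.0, -1.0]]
wrist_force: [0.3, -0.9, -0.4]
grip_width: 0.0006
```

servo_tool(
  increments="0 0 0 0.1 0 0 0;0 0 0 0.1 0 0 0",
)

```text
t: 10.58
position: [0.4209, -0.1318, -0.0357]
eef_rot: [[0.982, 0.187, -0.0], [0.187, -0.982, 0.0], [-0.0, -0.0, -1.0]]
wrist_force: [0.1, 0.2, -0.3]
grip_width: 0.0003
```

servo_tool(
  increments="0 0 0 0.1 0 0 0;0 0 0 0.1 0 0 0",
)

```text
t: 10.75
position: [0.4209, -0.1318, -0.0367]
eef_rot: [[0.982, 0.187, -0.0], [0.187, -0.982, 0.0], [-0.0, -0.0, -1.0]]
wrist_force: [0.8, 0.0, -0.4]
grip_width: 0.0007
```

servo_tool(
  increments="0 0 0 0.1 0 0 0;0 0 0 0.1 0 0 0",
)

```text
t: 10.92
position: [0.4209, -0.1318, -0.0377]
eef_rot: [[0.982, 0.187, -0.0], [0.187, -0.982, 0.0], [-0.0, -0.0, -1.0]]
wrist_force: [-0.6, -0.9, 0.5]
grip_width: 0.0002
```

servo_tool(
  increments="0 0 0 0.1 0 0 0;0 0 0 0.1 0 0 0",
)

```text
t: 11.08
position: [0.421, -0.1319, -0.0378]
eef_rot: [[0.982, 0.187, 0.0], [0.187, -0.982, -0.0], [0.0, 0.0, -1.0]]
wrist_force: [-2.6, -0.0, 9.0]
grip_width: 0.0009
```

servo_tool(
  increments="0 0 0 0.1 0 0 0;0 0 0 0.1 0 0 0",
)

```text
t: 11.25
position: [0.421, -0.1319, -0.0379]
eef_rot: [[0.982, 0.187, 0.0], [0.187, -0.982, -0.0], [0.0, 0.0, -1.0]]
wrist_force: [-3.4, 1.9, 17.9]
grip_width: 0.0006
```

servo_tool(
  increments="0 0 0 0.1 0 0 0;0 0 0 0.1 0 0 0",
)

```text
t: 11.42
position: [0.421, -0.1319, -0.0379]
eef_rot: [[0.982, 0.188, 0.001], [0.188, -0.982, -0.0], [0.0, 0.0, -1.0]]
wrist_force: [-5.9, 2.4, 29.2]
grip_width: 0.0006
```

servo_tool(
  increments="0 0 0 0.1 0 0 0;0 0 0 0.1 0 0 0",
)

```text
t: 11.58
position: [0.4211, -0.1319, -0.038]
eef_rot: [[0.982, 0.188, 0.001], [0.188, -0.982, -0.001], [0.001, 0.001, -1.0]]
wrist_force: [-7.4, 3.1, 38.1]
grip_width: 0.0004
```

Contact came at reported z = -0.0378, so the true tip height is the reported z + 0.038. I'll lift now. Then I'll check whether x and y are biased as well, comparing the wrist view with the top view.

servo_tool(
  increments="0 0 0 -4 0 0 0;0 0 0 -8 0 0 0;0 0 0 -12 0 0 0;0 -2 0 -16 0 0 0;0 -5 0 -20 0 0 0;0 -5 0 -22 0 0 0;0 -5 0 -22 0 0 0;0 -5 0 -22 0 0 0",
)

```text
t: 12.25
position: [0.3727, -0.1419, 0.18]
eef_rot: [[0.982, 0.187, 0.004], [0.187, -0.982, -0.002], [0.004, 0.003, -1.0]]
wrist_force: [0.1, -0.6, -0.3]
grip_width: 0.0006
```

```bash
cat >> h.py <<'E'
ZB=.038
def wray(s,c,uv,z,b=ZB):
    T=np.array(c["T_tool_cam"]);R=np.array(s["eef_rot"]);p=np.array(s["position"])+[0,0,b]
    o=p+R@T[:3,3];d=R@T[:3,:3]@np.array([(uv[0]-c["cx"])/c["fx"],(uv[1]-c["cy"])/c["fy"],1.])
    return (o+d*(z-o[2])/d[2])
E
python3 - <<'E'
from h import *
s=st();w=ctrl.camera("wrist");t=ctrl.camera("top");save(w,"w5")
def blobs(im,f):
    m=f(im.astype(int)).astype(np.uint8);n,l,S,C=cv2.connectedComponentsWithStats(m);return [(S[i,4],C[i].round(1),S[i,:4]) for i in range(1,n) if S[i,4]>40]
white=lambda a:(a.min(2)>200)
pink=lambda a:(a[:,:,0]>190)&(a[:,:,0]-a[:,:,1]>60)
print("wrist",[ (b[0],b[1].tolist(),b[2].tolist(),wray(s,w,b[1],.048)[:2].round(4).tolist(),wray(s,w,b[1],.048,0)[:2].round(4).tolist()) for b in blobs(w["pixels"],white)])
print("top",[(b[0],b[1].tolist(),ray(t,b[1],.048)[:2].round(4).tolist()) for b in blobs(t["pixels"],white)])
E
```

```text
t 12.25 p [ 0.3727 -0.1419  0.18  ] F [ 0.1 -0.6 -0.3] w 0.0006 q [-0.54 -0.01  1.82  0.    1.33 -0.73]
[[0.982, 0.187, 0.004], [0.187, -0.982, -0.002], [0.004, 0.003, -1.0]]
wrist [(np.int32(3029), [49.4, 36.1], [0, 0, 88, 75], [0.0639, -0.0548], [0.0926, -0.0556]), (np.int32(167), [578.5, 3.9], [569, 0, 19, 10], [0.6041, 0.0797], [0.5798, 0.0658]), (np.int32(1174), [411.7, 23.2], [394, 3, 37, 41], [0.4385, 0.0295], [0.4305, 0.0205]), (np.int32(8966), [464.9, 236.0], [414, 158, 114, 162], [0.5677, -0.1924], [0.5469, -0.1797]), (np.int32(58), [473.3, 231.2], [471, 222, 5, 19], [0.576, -0.1843], [0.5545, -0.1723]), (np.int32(56), [480.1, 231.2], [478, 222, 5, 19], [0.5843, -0.1827], [0.562, -0.1709]), (np.int32(56), [486.9, 231.3], [485, 222, 5, 19], [0.5927, -0.1812], [0.5696, -0.1696]), (np.int32(56), [493.8, 230.8], [492, 222, 5, 19], [0.601, -0.179], [0.577, -0.1675]), (np.int32(639), [363.9, 268.1], [349, 255, 30, 27], [0.4532, -0.2597], [0.4437, -0.2404]), (np.int32(49), [466.9, 278.9], [465, 271, 5, 17], [0.5887, -0.25], [0.5659, -0.2316]), (np.int32(46), [473.4, 278.7], [472, 
[... 842 characters left out ...]
32(71), [219.4, 212.9], [0.5319, 0.3051]), (np.int32(63), [13.5, 220.7], [0.498, 0.833]), (np.int32(77), [271.6, 239.6], [0.4656, 0.1662]), (np.int32(73), [428.2, 250.4], [0.4474, -0.2455]), (np.int32(142), [326.3, 254.1], [0.4314, 0.0224]), (np.int32(82), [38.8, 267.3], [0.3804, 0.7585]), (np.int32(382), [443.6, 309.8], [0.2949, -0.2862]), (np.int32(2308), [479.0, 332.1], [0.2401, -0.3786]), (np.int32(376), [516.5, 355.5], [0.1829, -0.476]), (np.int32(509), [402.2, 373.0], [0.134, -0.1795]), (np.int32(178), [312.5, 387.6], [0.0943, 0.049]), (np.int32(414), [344.5, 389.0], [0.0921, -0.0324]), (np.int32(81), [253.2, 392.0], [0.0811, 0.1986]), (np.int32(77), [483.4, 395.0], [0.0831, -0.3888])]
```

View pics/w5.png

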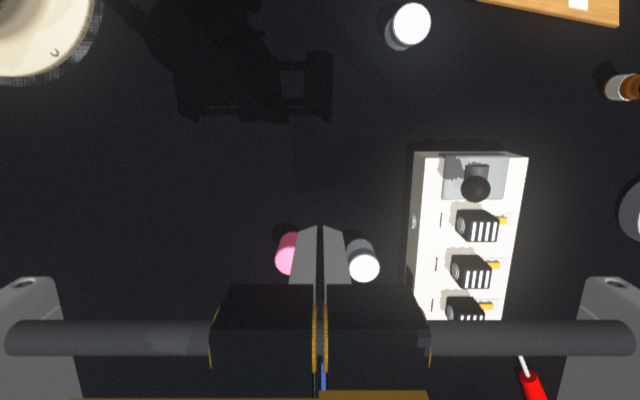

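Run:
```python
from h import *
s=st();w=ctrl.camera("wrist")
for n,uv,z in [("lamp3",(483.4,231.1),.079),("lamp2",(476.7,278.9),.079),("ball",(475.5,188.5),.088),("cTL",(415,152),.045),("cTR",(527,157),.045),("can1",(411.7,23.2),.048),("can2",(363.9,268.1),.048)]:
    x=wray(s,w,uv,z,0)[:2];print(n,x.round(4),(rot(-DY)@(x-DC)).round(4))
```

```text
t 12.35 p [ 0.3714 -0.1408  0.1774] F [-0.5  0.3 -0.6] w 0.0004 q [-0.54 -0.    1.82  0.    1.33 -0.73]
[[0.982, 0.187, -0.001], [0.187, -0.982, 0.001], [-0.001, -0.001, -1.0]]
lamp3 [ 0.5432 -0.158 ] [-0.0024  0.0402]
lamp2 [ 0.5535 -0.2113] [-0.0022 -0.0142]
ball [ 0.5166 -0.115 ] [-0.0204  0.0873]
cTL [ 0.4642 -0.0964] [-0.0684  0.1155]
cTR [ 0.5816 -0.0792] [0.0502 0.1103]
can1 [0.4279 0.0214] [-0.0819  0.238 ]
can2 [ 0.441  -0.2372] [-0.1176 -0.0185]
```

servo_tool(
  increments="0 4 0.1 4 0 0 0;0 8 0.1 8 0 0 0;0 9.4 0.1 12 0 0 0;0 9.4 0.1 13.7 0 0 0;0 9.4 0.1 13.7 0 0 0;0 11 0.1 13.7 0 0 0;0 13 0.1 13.7 0 0 0;0 15 0.1 13.7 0 0 0;0 17 0.1 13.7 0 0 0;0 17 0.1 13.7 0 0 0",
)

```text
t: 13.23
position: [0.5363, -0.1101, 0.0408]
eef_rot: [[0.982, 0.19, -0.009], [0.19, -0.982, 0.0], [-0.009, -0.002, -1.0]]
wrist_force: [-3.9, -1.2, 1.4]
grip_width: 0.0005
```

Run:
```python
from h import *
s=st();print((rot(-DY)@(np.array(s["position"])[:2]-DC)).round(4))
w=ctrl.camera("wrist");c=ctrl.camera("side")
for k in (w,c):
  for r in ctrl.recognise("switch_tip",k): print(r["score"],np.round(r["xyz"],3),(rot(-DY)@(np.array(r["xyz"])[:2]-DC)).round(3))
```

```text
t 13.23 p [ 0.5363 -0.1101  0.0408] F [-3.9 -1.2  1.4] w 0.0005 q [-0.33  0.34  1.75 -0.    1.06 -0.52]
[[0.982, 0.19, -0.009], [0.19, -0.982, 0.0], [-0.009, -0.002, -1.0]]
[-0.0001  0.0885]
0.75 [ 0.556 -0.106  0.098] [0.021 0.089]
0.61 [ 0.553 -0.117  0.086] [0.015 0.079]
```

servo_tool(
  increments="0 0.3 0 0 0 0 0;0 0.5 0 0 0 0 0;0 0.5 0 0 0 0 0;0 -2 0 0 0 0 0;0 -5 0 -2 0 0 0;0 -7 0 -6 0 0 0;0 -8 0 -10 0 0 8.8;0 -8 0 -11 0 0 8.8;0 -8 0 -11 0 0 8.8;0 -8 0 -11 0 0 8.8",
)

```text
t: 14.27
position: [0.4614, -0.1256, 0.1524]
eef_rot: [[0.999, 0.035, 0.004], [0.035, -0.999, -0.001], [0.004, 0.001, -1.0]]
wrist_force: [-0.8, -0.2, 0.6]
grip_width: 0.0003
```

Run:
```python
from h import *
s=st();R=np.array(s["eef_rot"]);p=np.array(s["position"])
w=ctrl.camera("wrist")
for r in ctrl.recognise("switch_tip",w): print(r["score"],np.round(r["xyz"],3),(rot(-DY)@(np.array(r["xyz"])[:2]-DC)).round(3))
q=lambda x,y,z:np.r_[cart(x,y),z-ZB]
A=q(-.16,0,.15);print("to front start",mv(p,R,A))
print("yaw",np.degrees(np.arctan2(R[1,0],R[0,0])))
```

```text
t 14.27 p [ 0.4614 -0.1256  0.1524] F [-0.8 -0.2  0.6] w 0.0003 q [-0.41  0.14  1.73  0.    1.27 -0.45]
[[0.999, 0.035, 0.004], [0.035, -0.999, -0.001], [0.004, 0.001, -1.0]]
0.66 [ 0.557 -0.109  0.096] [0.02  0.086]
to front start [ -4.61 -32.29   3.99]
yaw 2.0260665966492497
```

servo_tool(
  increments="0 -4.6 -32.3 4 0 0 0;0 -4.6 -32.3 4 0 0 0;0 -4.6 -32.3 4 0 0 0;0 -4.6 -32.3 4 0 0 0;0 -4.6 -32.3 4 0 0 0;0 -4.6 -32.3 4 0 0 0;0 -4.6 -32.3 4 0 0 0;0 -4.6 -32.3 4 0 0 0;0 -4.6 -32.3 4 0 0 0;0 -4.6 -32.3 4 0 0 0",
)

```text
t: 15.2
position: [0.4014, 0.1973, 0.1094]
eef_rot: [[0.999, 0.04, -0.004], [0.04, -0.999, -0.001], [-0.004, 0.001, -1.0]]
wrist_force: [-0.1, -0.8, -0.2]
grip_width: 0.0006
```

servo_tool(
  increments="0 0 0 4 0 0 0;0 0 0 8 0 0 0;0 0 0 12 0 0 0;0 0 0 13.2 0 0 0;0 0 0 13.2 0 0 0;0 1.5 0 13.2 0 0 0;0 3 0 13.2 0 0 0;0 4 0 13.2 0 0 0;0 5 0 13.2 0 0 0;0 5 0 13.2 0 0 0",
)

```text
t: 16.03
position: [0.4271, 0.1944, -0.0232]
eef_rot: [[0.998, 0.029, -0.049], [0.029, -1.0, -0.004], [-0.049, 0.003, -0.999]]
wrist_force: [-35.4, 4.7, 18.2]
grip_width: 0.0007
```

servo_tool(
  increments="0 0.7 0 0 0 0 0;0 1.4 0 0 0 0 0;0 2 0 0 0 0 0;0 2.2 0 0 0 0 0;0 2.2 0 0 0 0 0;0 2.2 0 0 0 0 0",
)

```text
t: 16.53
position: [0.4238, 0.194, -0.026]
eef_rot: [[0.995, 0.028, -0.092], [0.027, -1.0, -0.008], [-0.092, 0.005, -0.996]]
wrist_force: [-62.3, 10.7, 28.7]
grip_width: 0.0007
```

Run:
```python
from h import *
s=st();print((rot(-CY)@(np.array(s["position"])[:2]-CC)).round(4))
c=ctrl.camera("side");save(c,"s6",(220,130,380,240),5)
```

```text
t 16.53 p [ 0.4238  0.194  -0.026 ] F [-62.3  10.7  28.7] w 0.0007 q [0.26 0.36 1.93 0.02 0.94 0.22]
[[0.995, 0.028, -0.092], [0.027, -1.0, -0.008], [-0.092, 0.005, -0.996]]
[-0.1403 -0.0021]
```

View pics/s6.png

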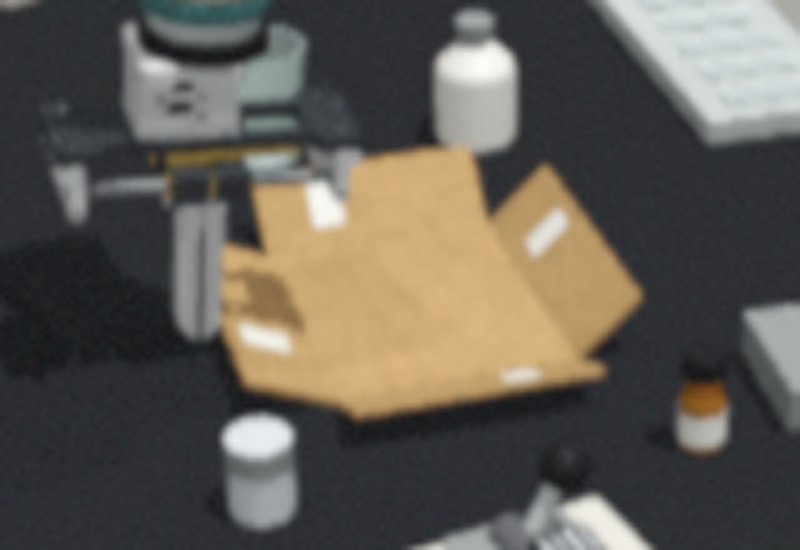

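The finger tip met the flap's edge square on and jammed: the reaction runs along the flap, at 62 N. I'll back off and push with the tool tilted about 30° so that its tip leads under the flap.

servo_tool(
  increments="0 -2 0 0 0 0 0;0 -4 0 0 0 0 0;0 -6 0 0 0 0 0;0 -6 0 -2 0 10 0;0 -6 0 -2 0 17 0;0 -6 0 -2 0 24 0;0 -6 0 -2 0 30 0;0 -6 0 -2 0 30 0;0 -6 0 -2 0 30 0",
)

```text
t: 17.33
position: [0.4236, 0.1809, 0.0024]
eef_rot: [[0.891, 0.012, 0.453], [0.025, -0.999, -0.024], [0.453, 0.033, -0.891]]
wrist_force: [0.1, -0.1, -0.2]
grip_width: 0.0004
```

```bash
cat >> h.py <<'E'
def tip(s): return np.array(s["position"])-ZB*np.array(s["eef_rot"])[:,2]
def tc(s): t=tip(s); return np.r_[rot(-CY)@(t[:2]-CC),t[2]]
def go(s,x,y,z): # tool shift to bring the real tip to carton-frame point
    return (np.array(s["eef_rot"]).T@(np.r_[cart(x,y),z]-tip(s))*100).round(2)
E
python3 - <<'E'
from h import *
s=st();print("tip in carton",tc(s).round(4))
for P in [(-.14,0,.008),(-.12,0,.008),(-.10,0,.012),(-.08,0,.025),(-.074,0,.035)]: print(P,go(s,*P))
t=ctrl.camera("top")
for n in ("front","back","left","right"):
  for r in ctrl.recognise("flap_"+n,t)[:1]: print(n,round(r["score"],2),np.r_[rot(-CY)@(np.array(r["xyz"])[:2]-CC),r["xyz"][2]].round(3))
E
```

```text
t 17.33 p [0.4236 0.1809 0.0024] F [ 0.1 -0.1 -0.2] w 0.0004 q [ 0.46  0.15  2.37 -0.83  0.31  1.2 ]
[[0.891, 0.012, 0.453], [0.025, -0.999, -0.024], [0.453, 0.033, -0.891]]
tip in carton [-0.1582 -0.0137  0.0363]
(-0.14, 0, 0.008) [ 0.33 -1.5   3.29]
(-0.12, 0, 0.008) [ 2.12 -1.55  4.19]
(-0.1, 0, 0.012) [ 4.08 -1.58  4.74]
(-0.08, 0, 0.025) [ 6.45 -1.58  4.49]
(-0.074, 0, 0.035) [ 7.44 -1.56  3.87]
front 0.96 [-0.098  0.001  0.021]
back 0.92 [ 0.1   -0.007  0.023]
left 0.58 [0.003 0.104 0.024]
right 0.9 [-0.    -0.114  0.014]
```

servo_tool(
  increments="0 -0.6 -1.5 1 0 0 0;0 -0.3 -1.5 2.4 0 0 0;0 -0.3 -1.5 2.4 0 0 0;0 0.6 -1.5 2.8 0 0 0;0 1.4 -1.5 3.3 0 0 0;0 2.1 -1.5 3.6 0 0 0;0 2.8 -1.5 4 0 0 0;0 2.8 -1.5 4 0 0 0",
)

```text
t: 18.25
position: [0.4673, 0.196, -0.0221]
eef_rot: [[0.893, 0.01, 0.45], [0.024, -0.999, -0.025], [0.45, 0.033, -0.893]]
wrist_force: [-0.8, 0.2, 0.1]
grip_width: 0.0007
```

Run:
```python
from h import *
s=st();print("tip in carton",tc(s).round(4))
for P in [(-.11,0,.013),(-.105,0,.015),(-.10,0,.018),(-.094,0,.025),(-.09,0,.033),(-.087,0,.038)]: print(P,go(s,*P))
```

```text
t 18.25 p [ 0.4673  0.196  -0.0221] F [-0.8  0.2  0.1] w 0.0007 q [ 0.44  0.25  2.31 -0.95  0.27  1.31]
[[0.893, 0.01, 0.45], [0.024, -0.999, -0.025], [0.45, 0.033, -0.893]]
tip in carton [-1.139e-01 -1.000e-04  1.190e-02]
(-0.11, 0, 0.013) [ 0.4  -0.02  0.07]
(-0.105, 0, 0.015) [ 0.93 -0.02  0.12]
(-0.1, 0, 0.018) [ 1.52 -0.03  0.07]
(-0.094, 0, 0.025) [ 2.37 -0.02 -0.28]
(-0.09, 0, 0.033) [ 3.08 -0.   -0.81]
(-0.087, 0, 0.038) [ 3.58  0.01 -1.13]
```

servo_tool(
  increments="0 0.4 0 0.1 0 0 0;0 0.9 0 0.1 0 0 0;0 1.5 0 0.1 0 0 0;0 1.9 0 -0.1 0 0 0;0 2.4 0 -0.3 0 0 0;0 2.7 0 -0.5 0 0 0;0 3.1 0 -0.8 0 0 0;0 3.6 0 -1.1 0 0 0;0 3.6 0 -1.1 0 0 0;0 3.6 0 -1.1 0 0 0",
)

```text
t: 19.08
position: [0.4933, 0.1976, 0.004]
eef_rot: [[0.893, 0.012, 0.451], [0.025, -0.999, -0.023], [0.45, 0.032, -0.892]]
wrist_force: [0.6, 0.4, 0.1]
grip_width: 0.0003
```

Run:
```python
from h import *
s=st();print("tip in carton",tc(s).round(4))
c=ctrl.camera("side");save(c,"s7",(220,120,380,230),5)
```

```text
t 19.08 p [0.4933 0.1976 0.004 ] F [0.6 0.4 0.1] w 0.0003 q [ 0.41  0.22  2.24 -0.68  0.33  1.  ]
[[0.893, 0.012, 0.451], [0.025, -0.999, -0.023], [0.45, 0.032, -0.892]]
tip in carton [-0.0879  0.0006  0.038 ]
```

View pics/s7.png

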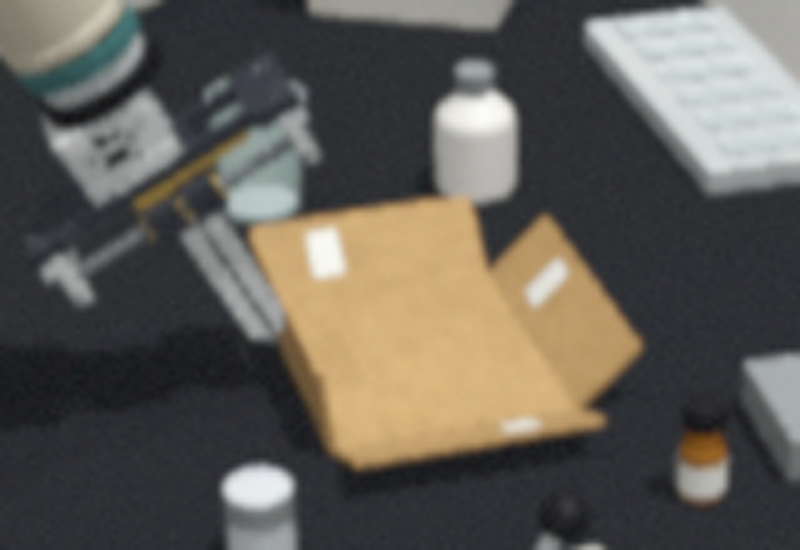

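The front flap is now nearly upright (its face runs along (285,330)-(335,450)). I'll press it to its stop and then back off.

servo_tool(
  increments="0 0.3 0 0.1 0 0 0;0 0.5 0 0.2 0 0 0;0 0.5 0 0.2 0 0 0;0 0.5 0 0.2 0 0 0",
)

```text
t: 19.47
position: [0.4982, 0.1976, 0.0037]
eef_rot: [[0.893, 0.012, 0.449], [0.026, -0.999, -0.024], [0.449, 0.033, -0.893]]
wrist_force: [0.2, -0.5, 0.8]
grip_width: 0.0007
```

servo_tool(
  increments="0 0.3 0 0.1 0 0 0;0 0.5 0 0.2 0 0 0;0 0.5 0 0.2 0 0 0;0 0.5 0 0.2 0 0 0",
)

```text
t: 19.8
position: [0.4984, 0.196, 0.0018]
eef_rot: [[0.896, 0.011, 0.443], [0.026, -0.999, -0.027], [0.442, 0.036, -0.896]]
wrist_force: [-13.9, 2.2, 4.2]
grip_width: 0.0001
```

servo_tool(
  increments="0 -2.5 0 -0.5 0 0 0;0 -3 0 -3 0 -5 0;0 -1 0 -6.5 0 -12 0;0 1 0 -10 0 -19 0;0 3 0 -13 0 -26 0;0 3.5 0 -15 0 -28 0;0 3.5 0 -15 0 -28 0;0 3.5 0 -15 0 -28 0",
)

```text
t: 20.47
position: [0.4732, 0.2039, 0.1592]
eef_rot: [[1.0, 0.012, -0.015], [0.012, -1.0, -0.029], [-0.015, 0.029, -0.999]]
wrist_force: [0.8, 0.6, 1.0]
grip_width: 0.0003
```

Run:
```python
from h import *
s=st();print("tip in carton",tc(s).round(4))
for P in [(.0,-.01,.16),(.17,0,.16),(.17,0,.08)]: print(P,go(s,*P))
```

```text
t 20.47 p [0.4732 0.2039 0.1592] F [0.8 0.6 1. ] w 0.0003 q [ 0.29  0.21  1.62 -0.02  1.34  0.29]
[[1.0, 0.012, -0.015], [0.012, -1.0, -0.029], [-0.015, 0.029, -0.999]]
tip in carton [-0.0901  0.0072  0.1972]
(0.0, -0.01, 0.16) [9.1  1.41 3.63]
(0.17, 0, 0.16) [26.07  0.03  3.33]
(0.17, 0, 0.08) [26.19 -0.2  11.33]
```

servo_tool(
  increments="0 4 0 0 0 0 0;0 8 0 1 0 0 0;0 12 0 2 0 0 0;0 16 0 3 0 0 0;0 20 0 3.3 0 -7 0;0 24 0 3.3 0 -14 0;0 26 0 3.3 0 -21 0;0 26 0 3.3 0 -28 0;0 26 0 3.3 0 -28 0;0 26 0 3.3 0 -28 0",
)

```text
t: 21.3
position: [0.729, 0.203, 0.1064]
eef_rot: [[0.868, 0.011, -0.496], [-0.007, -0.999, -0.035], [-0.496, 0.034, -0.867]]
wrist_force: [-0.5, 0.0, -2.4]
grip_width: 0.0008
```

Run:
```python
from h import *
s=st();print("tip in carton",tc(s).round(4))
for P in [(.165,0,.06),(.16,0,.013),(.145,0,.013),(.13,0,.013),(.115,0,.013),(.108,0,.015),(.10,0,.02),(.095,0,.028),(.09,0,.038)]: print(P,go(s,*P))
```

```text
t 21.3 p [0.729  0.203  0.1064] F [-0.5  0.  -2.4] w 0.0008 q [0.16 1.03 0.37 0.06 2.27 0.18]
[[0.868, 0.011, -0.496], [-0.007, -0.999, -0.035], [-0.496, 0.034, -0.867]]
tip in carton [ 0.1839 -0.0031  0.1393]
(0.165, 0, 0.06) [ 2.29 -0.54  7.81]
(0.16, 0, 0.013) [ 4.19 -0.68 12.14]
(0.145, 0, 0.013) [ 2.89 -0.65 12.89]
(0.13, 0, 0.013) [ 1.59 -0.61 13.63]
(0.115, 0, 0.013) [ 0.29 -0.58 14.38]
(0.108, 0, 0.015) [-0.42 -0.55 14.55]
(0.1, 0, 0.02) [-1.36 -0.52 14.52]
(0.095, 0, 0.028) [-2.19 -0.48 14.07]
(0.09, 0, 0.038) [-3.12 -0.43 13.45]
```

servo_tool(
  increments="0 1 -0.2 3 0 0 0;0 2 -0.4 6.5 0 0 0;0 2.9 -0.5 9.5 0 0 0;0 3.4 -0.6 12 0 0 0;0 3.4 -0.6 12.5 0 0 0;0 3.4 -0.6 12.5 0 0 0",
)

```text
t: 21.8
position: [0.6934, 0.2056, -0.0127]
eef_rot: [[0.87, 0.013, -0.493], [-0.005, -0.999, -0.036], [-0.493, 0.034, -0.869]]
wrist_force: [0.3, -0.6, 0.1]
grip_width: 0.001
```

Run:
```python
from h import *
s=st();print("tip in carton",tc(s).round(4))
for P in [(.145,0,.013),(.13,0,.013),(.115,0,.013),(.108,0,.015),(.10,0,.02),(.095,0,.028),(.09,0,.038)]: print(P,go(s,*P))
```

```text
t 21.8 p [ 0.6934  0.2056 -0.0127] F [ 0.3 -0.6  0.1] w 0.001 q [0.16 0.98 0.75 0.05 1.92 0.17]
[[0.87, 0.013, -0.493], [-0.005, -0.999, -0.036], [-0.493, 0.034, -0.869]]
tip in carton [0.1483 0.0007 0.0203]
(0.145, 0, 0.013) [0.08 0.06 0.8 ]
(0.13, 0, 0.013) [-1.23  0.09  1.54]
(0.115, 0, 0.013) [-2.53  0.12  2.28]
(0.108, 0, 0.015) [-3.24  0.14  2.45]
(0.1, 0, 0.02) [-4.18  0.18  2.41]
(0.095, 0, 0.028) [-5.01  0.22  1.96]
(0.09, 0, 0.038) [-5.94  0.26  1.34]
```

servo_tool(
  increments="0 0.1 0 0.8 0 0 0;0 -0.6 0.1 1.2 0 0 0;0 -1.2 0.1 1.5 0 0 0;0 -1.9 0.1 1.9 0 0 0;0 -2.5 0.1 2.3 0 0 0;0 -3.2 0.1 2.5 0 0 0;0 -4.2 0.2 2.4 0 0 0;0 -5 0.2 2 0 0 0;0 -5.9 0.2 1.3 0 0 0;0 -5.9 0.2 1.3 0 0 0",
)

```text
t: 22.63
position: [0.6379, 0.2041, 0.0108]
eef_rot: [[0.874, 0.013, -0.486], [-0.004, -0.999, -0.034], [-0.486, 0.032, -0.873]]
wrist_force: [-0.3, 0.6, 0.5]
grip_width: 0.0002
```

servo_tool(
  increments="0 -0.2 0 0.1 0 0 0;0 -0.4 0 0.2 0 0 0;0 -0.4 0 0.2 0 0 0;0 -0.4 0 0.2 0 0 0",
)

```text
t: 22.97
position: [0.6325, 0.2035, 0.0069]
eef_rot: [[0.872, 0.013, -0.489], [-0.005, -0.999, -0.035], [-0.49, 0.033, -0.871]]
wrist_force: [0.6, 0.1, -0.3]
grip_width: 0.0004
```

servo_tool(
  increments="0 -0.2 0 0.1 0 0 0;0 -0.4 0 0.2 0 0 0;0 -0.4 0 0.2 0 0 0",
)

```text
t: 23.22
position: [0.6294, 0.2035, 0.0068]
eef_rot: [[0.874, 0.012, -0.486], [-0.005, -0.999, -0.035], [-0.487, 0.033, -0.873]]
wrist_force: [3.9, -0.0, -1.3]
grip_width: 0.0006
```

servo_tool(
  increments="0 -0.4 0 0.2 0 0 0;0 -0.4 0 0.2 0 0 0",
)

```text
t: 23.38
position: [0.6296, 0.2035, 0.0068]
eef_rot: [[0.879, 0.012, -0.477], [-0.005, -0.999, -0.034], [-0.477, 0.032, -0.878]]
wrist_force: [12.3, -0.2, -1.5]
grip_width: 0.0007
```

servo_tool(
  increments="0 3 0 -1 0 0 0;0 4 0 -4 0 6 0;0 3 0 -8 0 13 0;0 2 0 -12 0 20 0;0 1 0 -15 0 27 0;0 1 0 -17 0 29 0;0 1 0 -17 0 29 0;0 1 0 -17 0 29 0",
)

```text
t: 24.05
position: [0.7154, 0.2095, 0.1522]
eef_rot: [[1.0, 0.013, -0.004], [0.013, -0.999, -0.033], [-0.005, 0.033, -0.999]]
wrist_force: [-0.4, 0.2, -0.5]
grip_width: 0.0006
```

Run:
```python
from h import *
s=st();print("tip in carton",tc(s).round(4))
for P in [(.02,-.17,.15),(.0,-.17,.15)]: print(P,go(s,*P))
R=s["eef_rot"];W=Ry(CY)@cv2.Rodrigues(np.radians([28,0,0.]))[0];print(np.degrees(cv2.Rodrigues(np.array(R).T@Ry(CY))[0]).ravel(), W.round(2).tolist())
t=ctrl.camera("top")
for n in ("front","back","left","right"):
  for r in ctrl.recognise("flap_"+n,t)[:1]: print(n,round(r["score"],2),np.r_[rot(-CY)@(np.array(r["xyz"])[:2]-CC),r["xyz"][2]].round(3))
```

```text
t 24.05 p [0.7154 0.2095 0.1522] F [-0.4  0.2 -0.5] w 0.0006 q [ 0.21  0.56  1.09 -0.03  1.51  0.2 ]
[[1.0, 0.013, -0.004], [0.013, -0.999, -0.033], [-0.005, 0.033, -0.999]]
tip in carton [0.1518 0.0044 0.1901]
(0.02, -0.17, 0.15) [-12.77  17.59   4.65]
(0.0, -0.17, 0.15) [-14.77  17.64   4.66]
[ 1.85982141  0.29091465 -1.2699432 ] [[1.0, 0.03, -0.02], [0.03, -0.88, 0.47], [0.0, -0.47, -0.88]]
front 0.64 [-0.076 -0.038  0.061]
back 0.54 [ 0.073 -0.032  0.054]
left 0.59 [-0.052  0.257  0.065]
right 0.7 [-0.001 -0.113  0.016]
```

servo_tool(
  increments="0 -3 3 0 0 0 0;0 -6 6 0 0 0 0;0 -9 9 0 0 0 0;0 -12 13 1 0 0 -1;0 -14.7 16 2 7 0 -1;0 -14.7 18 3 14 0 -1;0 -14.7 18 4.6 21 0 -1;0 -14.7 18 4.6 28 0 -1;0 -14.7 18 4.6 30 0 -1;0 -14.7 18 4.6 30 0 -1",
)

```text
t: 25.13
position: [0.5702, 0.0226, 0.1081]
eef_rot: [[1.0, 0.017, -0.018], [0.023, -0.88, 0.474], [-0.007, -0.474, -0.881]]
wrist_force: [-0.9, -1.1, -0.8]
grip_width: 0.0003
```

Run:
```python
from h import *
s=st();print("tip in carton",tc(s).round(4))
for P in [(0,-.17,.06),(0,-.16,.011),(0,-.145,.011),(0,-.13,.011),(0,-.12,.013),(0,-.112,.018),(0,-.106,.026),(0,-.10,.036),(0,-.097,.038)]: print(P,go(s,*P))
```

```text
t 25.13 p [0.5702 0.0226 0.1081] F [-0.9 -1.1 -0.8] w 0.0003 q [-0.42  0.4   1.61  0.45  1.39 -0.58]
[[1.0, 0.017, -0.018], [0.023, -0.88, 0.474], [-0.007, -0.474, -0.881]]
tip in carton [-0.     -0.1966  0.1416]
(0, -0.17, 0.06) [0.03 1.53 8.44]
(0, -0.16, 0.011) [ 0.06  2.97 13.23]
(0, -0.145, 0.011) [ 0.04  1.65 13.94]
(0, -0.13, 0.011) [ 0.02  0.33 14.66]
(0, -0.12, 0.013) [ 1.000e-02 -6.500e-01  1.495e+01]
(0, -0.112, 0.018) [-0.   -1.59 14.89]
(0, -0.106, 0.026) [-0.02 -2.5  14.47]
(0, -0.1, 0.036) [-0.03 -3.5  13.88]
(0, -0.097, 0.038) [-0.04 -3.86 13.84]
```

servo_tool(
  increments="0 0 1 3.5 0 0 0;0 0 2 7 0 0 0;0 0 2.8 10.5 0 0 0;0 0 3.4 13 0 0 0;0 0 3.4 13 0 0 0;0 0 2.6 13.4 0 0 0;0 0 1.6 13.9 0 0 0;0 0 1 14.3 0 0 0;0 0 0.3 14.6 0 0 0;0 0 0.3 14.6 0 0 0",
)

```text
t: 25.97
position: [0.5691, 0.094, -0.0168]
eef_rot: [[1.0, 0.027, -0.013], [0.031, -0.881, 0.472], [0.001, -0.472, -0.882]]
wrist_force: [0.8, 1.0, 0.3]
grip_width: 0.0004
```

servo_tool(
  increments="0 0 -0.5 0.2 0 0 0;0 0 -1 0.3 0 0 0;0 0 -1.5 0.3 0 0 0;0 0 -1.9 0.3 0 0 0;0 0 -2.3 0.1 0 0 0;0 0 -2.8 -0.1 0 0 0;0 0 -3.3 -0.4 0 0 0;0 0 -3.8 -0.7 0 0 0;0 0 -3.8 -0.7 0 0 0;0 0 -3.8 -0.7 0 0 0",
)

```text
t: 26.8
position: [0.5686, 0.1179, 0.0046]
eef_rot: [[1.0, 0.028, -0.013], [0.031, -0.886, 0.463], [0.002, -0.463, -0.886]]
wrist_force: [-1.6, -12.9, -1.3]
grip_width: 0.0004
```

servo_tool(
  increments="0 0 -0.2 0.1 0 0 0;0 0 -0.4 0.2 0 0 0;0 0 -0.4 0.2 0 0 0",
)

```text
t: 27.05
position: [0.5688, 0.1181, 0.0044]
eef_rot: [[0.999, 0.031, -0.012], [0.033, -0.889, 0.457], [0.003, -0.457, -0.889]]
wrist_force: [-4.4, -26.0, 4.4]
grip_width: 0.0006
```

servo_tool(
  increments="0 0 -0.2 0.1 0 0 0;0 0 -0.4 0.2 0 0 0;0 0 -0.4 0.2 0 0 0",
)

```text
t: 27.3
position: [0.569, 0.1182, 0.0041]
eef_rot: [[0.999, 0.034, -0.011], [0.035, -0.892, 0.45], [0.005, -0.45, -0.893]]
wrist_force: [-7.5, -38.6, 10.5]
grip_width: 0.0005
```

Run:
```python
from h import *
s=st();print("tip in carton",tc(s).round(4))
```

```text
t 27.3 p [0.569  0.1182 0.0041] F [ -7.5 -38.6  10.5] w 0.0005 q [-0.25  0.47  1.78  0.51  1.09 -0.57]
[[0.999, 0.034, -0.011], [0.035, -0.892, 0.45], [0.005, -0.45, -0.893]]
tip in carton [ 0.002  -0.1     0.0381]
```

servo_tool(
  increments="0 0 3 -0.5 0 0 0;0 0 4 -4 -7 0 0;0 0 3 -8 -14 0 0;0 0 2 -12 -21 0 0;0 0 1 -15 -28 0 0;0 0 0 -18 -30 0 0;0 0 0 -18 -30 0 0;0 0 0 -18 -30 0 0",
)

```text
t: 27.97
position: [0.5705, 0.0488, 0.167]
eef_rot: [[1.0, 0.031, 0.003], [0.031, -0.999, -0.031], [0.003, 0.031, -1.0]]
wrist_force: [1.2, -0.0, 0.5]
grip_width: 0.0002
```

Run:
```python
from h import *
s=st();print("tip in carton",tc(s).round(4));R=np.array(s["eef_rot"])
for P in [(0,.17,.18),(0,.18,.17)]: print(P,go(s,*P))
W=Ry(CY)@cv2.Rodrigues(np.radians([-28,0,0.]))[0];print(np.degrees(cv2.Rodrigues(R.T@W)[0]).ravel())
t=ctrl.camera("top")
for n in ("front","back","left","right"):
  for r in ctrl.recognise("flap_"+n,t)[:1]: print(n,round(r["score"],2),np.r_[rot(-CY)@(np.array(r["xyz"])[:2]-CC),r["xyz"][2]].round(3))
```

```text
t 27.97 p [0.5705 0.0488 0.167 ] F [ 1.2 -0.   0.5] w 0.0002 q [-0.01  0.27  1.51 -0.03  1.35 -0.04]
[[1.0, 0.031, 0.003], [0.031, -0.999, -0.031], [0.003, 0.031, -1.0]]
tip in carton [ 0.0011 -0.1512  0.205 ]
(0, 0.17, 0.18) [ -0.24 -32.18   1.5 ]
(0, 0.18, 0.17) [ -0.25 -33.21   2.47]
[-26.22814562  -0.08514132  -0.24548578]
front 0.66 [-0.076 -0.039  0.06 ]
left 0.9 [0.004 0.104 0.028]
right 0.75 [-0.017 -0.415  0.077]
```

servo_tool(
  increments="0 0.5 -4 0 0 0 0;0 0.5 -8 0 0 0 0;0 1 -12 0 0 0 0;0 1.5 -16 0 0 0 0;0 1.5 -20 0 0 0 0;0 1.5 -24 0 0 0 0;0 1.5 -28 1 -5 0 0;0 1.5 -31 1.5 -10 0 0;0 1.5 -31 1.5 -12 0 0;0 1.5 -31 1.5 -12 0 0",
)

```text
t: 29.05
position: [0.5741, 0.3595, 0.1346]
eef_rot: [[0.999, 0.035, 0.001], [0.034, -0.969, -0.243], [-0.008, 0.243, -0.97]]
wrist_force: [-0.4, -0.2, 0.5]
grip_width: 0.0007
```

Run:
```python
from h import *
s=st();print("tip in carton",tc(s).round(4));R=np.array(s["eef_rot"])
for P in [(.02,.155,.10),(.02,.155,.022),(.02,.14,.022),(.02,.12,.025),(.02,.11,.03),(.02,.10,.035)]: print(P,go(s,*P))
```

```text
t 29.05 p [0.5741 0.3595 0.1346] F [-0.4 -0.2  0.5] w 0.0007 q [ 0.59  0.55  1.18 -0.2   1.55  0.57]
[[0.999, 0.035, 0.001], [0.034, -0.969, -0.243], [-0.008, 0.243, -0.97]]
tip in carton [0.0159 0.1673 0.1714]
(0.02, 0.155, 0.1) [ 0.47 -0.54  7.22]
(0.02, 0.155, 0.022) [ 0.52 -2.43 14.79]
(0.02, 0.14, 0.022) [ 0.53 -0.98 15.15]
(0.02, 0.12, 0.025) [ 0.53  1.03 15.35]
(0.02, 0.11, 0.03) [ 0.52  2.13 15.11]
(0.02, 0.1, 0.035) [ 0.52  3.22 14.86]
```

servo_tool(
  increments="0 0.4 -0.3 4 0 0 0;0 0.5 -0.6 8 0 0 0;0 0.5 -1.6 12 0 0 0;0 0.5 -2.4 14.8 0 0 0;0 0.5 -2.4 14.8 0 0 0;0 0.5 -1 15.1 0 0 0;0 0.5 0 15.2 0 0 0;0 0.5 1 15.3 0 0 0;0 0.5 2 15.1 0 0 0;0 0.5 2 15.1 0 0 0",
)

```text
t: 29.88
position: [0.5843, 0.2984, 0.0009]
eef_rot: [[1.0, 0.026, 0.009], [0.027, -0.97, -0.24], [0.003, 0.24, -0.971]]
wrist_force: [-0.4, 0.3, -0.2]
grip_width: 0.0007
```

servo_tool(
  increments="0 0 0.4 -0.1 0 0 0;0 0 0.8 -0.2 0 0 0;0 0 1 -0.3 0 0 0;0 0 1 -0.3 0 0 0",
)

```text
t: 30.22
position: [0.583, 0.2916, 0.0034]
eef_rot: [[1.0, 0.029, 0.006], [0.029, -0.97, -0.24], [-0.001, 0.24, -0.971]]
wrist_force: [0.3, 0.6, 0.2]
grip_width: 0.0006
```

servo_tool(
  increments="0 0 0.3 0 0 0 0;0 0 0.6 0 0 0 0;0 0 0.6 0 0 0 0",
)

```text
t: 30.47
position: [0.583, 0.2911, 0.0035]
eef_rot: [[1.0, 0.028, 0.007], [0.029, -0.973, -0.231], [0.0, 0.231, -0.973]]
wrist_force: [-0.2, 9.8, -1.6]
grip_width: 0.0007
```

All four stops have been felt. I'll retract, then go to lamp 1.

servo_tool(
  increments="0 0 -3 -1 0 0 0;0 0 -4 -5 0 0 0;0 0 -4 -9 5 0 0;0 0 -4 -13 12 0 0;0 0 -2 -17 14 0 0;0 0 0 -19 14 0 0;0 0 0 -19 14 0 0",
)

```text
t: 31.05
position: [0.5856, 0.3293, 0.1969]
eef_rot: [[1.0, 0.027, 0.011], [0.027, -1.0, 0.004], [0.011, -0.004, -1.0]]
wrist_force: [0.7, -0.9, 0.3]
grip_width: 0.0004
```

```bash
cat >> h.py <<'E'
def gow(s,xy,z): return (np.array(s["eef_rot"]).T@(np.r_[xy,z]-tip(s))*100).round(2)
def turn(s,yaw): return np.degrees(cv2.Rodrigues(np.array(s["eef_rot"]).T@Ry(yaw))[0]).ravel().round(1)
def comm(s,xy,z,yaw): # shift so that the tip lands at (xy,z) with the tool straight down afterwards
    return (np.array(s["eef_rot"]).T@(np.r_[xy,z-ZB]-np.array(s["position"]))*100).round(2),turn(s,yaw)
E
python3 - <<'E'
from h import *
s=st()
print("lamp1",comm(s,dock(-.001,-.07),.17,DY), "via",comm(s,dock(-.03,.06),.17,DY))
t=ctrl.camera("top");save(t,"t8",(140,100,520,310),2.1)
for n in ("front","back","left","right"):
  for r in ctrl.recognise("flap_"+n,t)[:1]: print(n,round(r["score"],2),np.r_[rot(-CY)@(np.array(r["xyz"])[:2]-CC),r["xyz"][2]].round(3))
E
```

```text
t 31.05 p [0.5856 0.3293 0.1969] F [ 0.7 -0.9  0.3] w 0.0004 q [ 0.41  0.4   1.24 -0.    1.49  0.38]
[[1.0, 0.027, 0.011], [0.027, -1.0, 0.004], [0.011, -0.004, -1.0]]
lamp1 (array([-3.71, 59.48,  6.21]), array([-0.2, -0.6, -9.3])) via (array([-8.66, 47.11,  6.21]), array([-0.2, -0.6, -9.3]))
front 0.56 [0.075 0.006 0.046]
back 0.65 [0.073 0.007 0.046]
left 0.7 [0.002 0.08  0.04 ]
right 0.71 [ 0.19  -0.162  0.031]
```

View pics/t8.png

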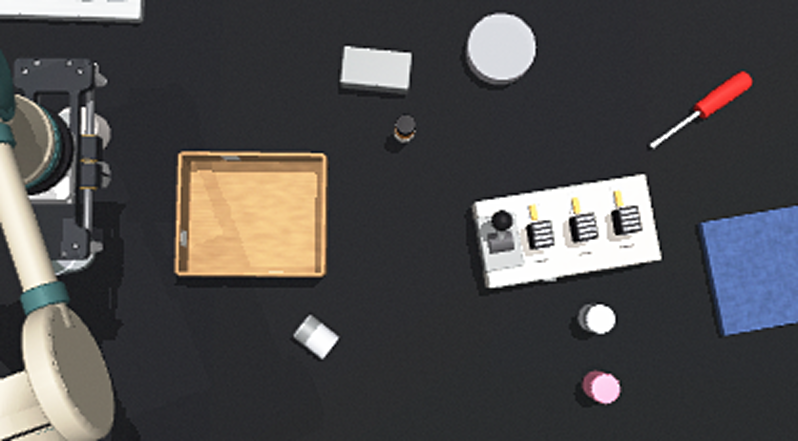

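The box stands with four walls upright, and the switch ball is over at +x (502,218), i.e. off. Can1 has been knocked over and lies at (316,337). Now lamp 1.

servo_tool(
  increments="5 -5 38 3 0 0 -9.3;5 -5 38 3 0 0 -9.3;5 -5 38 3 0 0 -9.3;5 -5 38 3 0 0 -9.3;5 -5 38 3 0 0 -9.3;5 -5 38 3 0 0 -9.3;5 -5 38 3 0 0 -9.3;5 -5 38 3 0 0 -9.3;5 -5 38 3 0 0 -9.3;5 -5 38 3 0 0 -9.3",
)

```text
t: 32.13
position: [0.5409, -0.0546, 0.1553]
eef_rot: [[0.982, 0.187, -0.007], [0.187, -0.982, -0.0], [-0.007, -0.001, -1.0]]
wrist_force: [0.7, 0.0, -0.4]
grip_width: 0.0497
```

Run:
```python
from h import *
s=st()
print("lamp1",comm(s,dock(-.001,-.07),.13,DY))
```

```text
t 32.13 p [ 0.5409 -0.0546  0.1553] F [ 0.7  0.  -0.4] w 0.0497 q [-0.23  0.24  1.59 -0.    1.32 -0.41]
[[0.982, 0.187, -0.007], [0.187, -0.982, -0.0], [-0.007, -0.001, -1.0]]
lamp1 (array([-1.53, 21.22,  6.33]), array([-0. ,  0.4, -0. ]))
```

servo_tool(
  increments="5 -1.5 4 0 0 0 0;5 -1.5 8 1 0 0 0;5 -1.5 12 2 0 0 0;5 -1.5 16 3 0 0 0;5 -1.5 20 4 0 0 0;5 -1.5 21.2 6 0 0 0;5 -1.5 21.2 6 0 0 0;5 -1.5 21.2 6 0 0 0",
)

```text
t: 32.8
position: [0.5671, -0.2591, 0.0944]
eef_rot: [[0.982, 0.19, -0.007], [0.19, -0.982, 0.006], [-0.005, -0.008, -1.0]]
wrist_force: [0.4, -0.5, 0.8]
grip_width: 0.0504
```

Run:
```python
from h import *
s=st();print("tip dock",(rot(-DY)@(tip(s)[:2]-DC)).round(4),tip(s)[2].round(4))
w=ctrl.camera("wrist");save(w,"w9")
for r in ctrl.recognise("lamp1_head",w): print(round(r["score"],2),np.round(r["xyz"],3),(rot(-DY)@(np.array(r["xyz"])[:2]-DC)).round(4))
print(gow(s,dock(-.001,-.07),.054))
```

```text
t 32.8 p [ 0.5671 -0.2591  0.0944] F [ 0.4 -0.5  0.8] w 0.0504 q [-0.54  0.4   1.5   0.    1.25 -0.73]
[[0.982, 0.19, -0.007], [0.19, -0.982, 0.006], [-0.005, -0.008, -1.0]]
tip dock [ 0.0024 -0.0639] 0.1324
0.89 [ 0.564 -0.262  0.08 ] [-0.0015 -0.0661]
0.63 [ 0.775 -0.123  0.025] [0.2316 0.0309]
[-0.3   0.67  7.83]
```

View pics/w9.png

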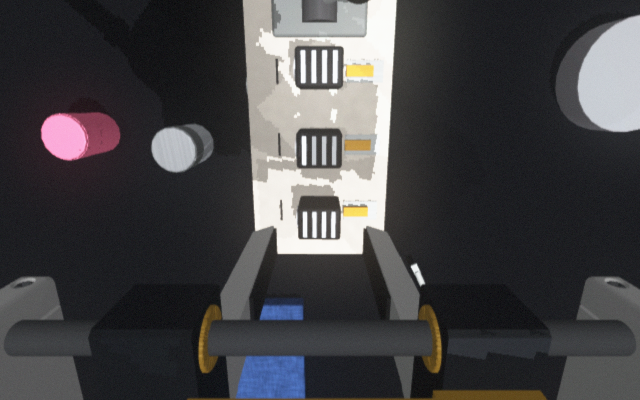

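Run:
```python
from h import *
s=ctrl.observe();w=ctrl.camera("wrist")
for uv in [(319.5,67),(319.5,148),(319.5,218)]:
    x=wray(s,w,uv,.079,0)[:2];print(x.round(4),(rot(-DY)@(x-DC)).round(4),gow(s,x,.054))
print(wray(s,w,(180,148),.048,0))
```

```text
[ 0.5484 -0.1602] [0.0024 0.037 ] [ -0.07 -10.03   8.15]
[ 0.5588 -0.213 ] [ 0.0027 -0.0168] [-0.06 -4.65  8.12]
[ 0.5689 -0.2645] [ 0.003  -0.0693] [-0.06  0.6   8.1 ]
[ 0.44988464 -0.23886966  0.048     ]
```

servo_tool(
  increments="5 0 0.6 2 0 0 0;5 0 0.6 4 0 0 0;5 0 0.6 6 0 0 0;5 0 0.6 7.8 0 0 0;5 0 0.6 7.8 0 0 0;5 0 0.6 7.8 0 0 0",
)

```text
t: 33.45
position: [0.5696, -0.2648, 0.0199]
eef_rot: [[0.981, 0.192, -0.002], [0.192, -0.981, 0.003], [-0.001, -0.003, -1.0]]
wrist_force: [0.9, -0.3, 1.1]
grip_width: 0.05
```

servo_tool(
  increments="2.5 0 0 0 0 0 0;2.5 0 0 0 0 0 0;2.5 0 0 0 0 0 0;2.5 0 0 0 0 0 0;2.5 0 0 0 0 0 0;2.5 0 0 0 0 0 0;2.5 0 0 0 0 0 0",
  squeeze=45,
)

```text
t: 34.03
position: [0.5689, -0.2669, 0.0211]
eef_rot: [[0.982, 0.191, -0.002], [0.191, -0.982, 0.001], [-0.001, -0.001, -1.0]]
wrist_force: [-2.8, -0.3, 5.6]
grip_width: 0.0315
```

servo_tool(
  increments="2.5 0 0 -0.3 0 0 0;2.5 0 0 -0.6 0 0 0;2.5 0 0 -0.9 0 0 0;2.5 0 0 -1.2 0 0 0;2.5 0 0 -1.6 0 0 0;2.5 0 0 -2 0 0 0;2.5 0 0 -2.5 0 0 0;2.5 0 0 -3 0 0 0;2.5 0 0 -4 0 0 0;2.5 0 0 -4 0 0 0",
)

```text
t: 34.87
position: [0.5718, -0.2672, 0.0624]
eef_rot: [[0.982, 0.191, 0.004], [0.191, -0.982, -0.0], [0.004, 0.001, -1.0]]
wrist_force: [0.2, -0.5, -0.1]
grip_width: 0.0315
```

servo_tool(
  increments="2.5 0 0 -2 0 0 0;2.5 0 0 -5 0 0 0;2.5 0 0 -8 0 0 0;2.5 0 0 -9 0 0 0;2.5 0 0 -9 0 0 0",
)

```text
t: 35.28
position: [0.572, -0.2677, 0.153]
eef_rot: [[0.982, 0.19, 0.005], [0.191, -0.982, -0.002], [0.005, 0.003, -1.0]]
wrist_force: [-0.1, 0.2, -1.3]
grip_width: 0.0318
```

Run:
```python
from h import *
s=st()
c=ctrl.camera("side")
for r in ctrl.recognise("lamp1_head",c): print(round(r["score"],2),np.round(r["xyz"],3),"tip",tip(s).round(3))
print(comm(s,cart(-.03,-.065),.17,CY))
```

```text
t 35.28 p [ 0.572  -0.2677  0.153 ] F [-0.1  0.2 -1.3] w 0.0318 q [-0.55  0.37  1.41  0.    1.36 -0.74]
[[0.982, 0.19, 0.005], [0.191, -0.982, -0.002], [0.005, 0.003, -1.0]]
0.59 [ 0.573 -0.283  0.198] tip [ 0.572 -0.268  0.191]
(array([  4.15, -40.22,   2.02]), array([ 0.1, -0.3,  9. ]))
```

servo_tool(
  increments="2.5 4.1 -40 1 0 0 9;2.5 4.1 -40 1 0 0 9;2.5 4.1 -40 1 0 0 9;2.5 4.1 -40 1 0 0 9;2.5 4.1 -40 1 0 0 9;2.5 4.1 -40 1 0 0 9;2.5 4.1 -40 1 0 0 9;2.5 4.1 -40 1 0 0 9;2.5 4.1 -40 1 0 0 9;2.5 4.1 -40 1 0 0 9",
)

```text
t: 36.22
position: [0.531, 0.1375, 0.1377]
eef_rot: [[0.999, 0.036, -0.006], [0.036, -0.999, 0.003], [-0.006, -0.004, -1.0]]
wrist_force: [-0.3, -0.5, -0.7]
grip_width: 0.0315
```

Run:
```python
from h import *
s=st()
print(tc(s).round(4),comm(s,cart(-.03,-.065),.043,CY))
```

```text
t 36.22 p [0.531  0.1375 0.1377] F [-0.3 -0.5 -0.7] w 0.0315 q [0.12 0.26 1.61 0.   1.28 0.09]
[[0.999, 0.036, -0.006], [0.036, -0.999, 0.003], [-0.006, -0.004, -1.0]]
[-0.0349 -0.0625  0.1757] (array([ 0.6 ,  0.31, 13.27]), array([-0.2,  0.3,  0.1]))
```

servo_tool(
  increments="2.5 0.6 0.3 3 0 0 0;2.5 0.6 0.3 6 0 0 0;2.5 0.6 0.3 9 0 0 0;2.5 0.6 0.3 11.5 0 0 0;2.5 0.6 0.3 12.8 0 0 0;2.5 0.6 0.3 13.4 0 0 0;2.5 0.6 0.3 13.4 0 0 0;4.2 0.6 0.3 13.4 0 0 0;4.2 0.6 0.3 13.4 0 0 0;4.2 0.6 0.3 13.4 0 0 0",
)

```text
t: 37.05
position: [0.5408, 0.1315, 0.0075]
eef_rot: [[0.999, 0.034, 0.001], [0.034, -0.999, 0.002], [0.001, -0.002, -1.0]]
wrist_force: [0.2, 0.0, -0.7]
grip_width: 0.0416
```

servo_tool(
  increments="4.2 0 0 -1 0 0 0;4.2 0 0 -3 0 0 0;4.2 0 0 -6 0 0 0;4.2 0 0 -10 0 0 0;4.2 0 0 -13 0 0 0;4.2 0 0 -13 0 0 0",
)

```text
t: 37.55
position: [0.5452, 0.1319, 0.1449]
eef_rot: [[0.999, 0.035, 0.014], [0.035, -0.999, 0.004], [0.014, -0.003, -1.0]]
wrist_force: [0.5, 0.4, 0.6]
grip_width: 0.0423
```

Run:
```python
from h import *
s=st()
w=ctrl.camera("wrist");save(w,"w10")
c=ctrl.camera("side");
for k in (w,c):
  for r in ctrl.recognise("lamp1_head",k): print(round(r["score"],2),np.round(r["xyz"],3),(rot(-CY)@(np.array(r["xyz"])[:2]-CC)).round(3))
print("lamp2 via",comm(s,dock(.003,-.015),.15,DY))
```

```text
t 37.55 p [0.5452 0.1319 0.1449] F [0.5 0.4 0.6] w 0.0423 q [0.11 0.26 1.59 0.   1.28 0.08]
[[0.999, 0.035, 0.014], [0.035, -0.999, 0.004], [0.014, -0.003, -1.0]]
0.74 [0.535 0.132 0.058] [-0.032 -0.068]
0.65 [ 0.44  -0.251  0.035] [-0.139 -0.447]
0.56 [0.535 0.128 0.058] [-0.032 -0.072]
lamp2 via (array([ 0.12, 34.34,  3.17]), array([-0.1, -0.8, -8.8]))
```

Lamp 1 stands in the box. Lamp 2 next.

servo_tool(
  increments="5 0 34.3 3 0 0 -8.8;5 0 34.3 3 0 0 -8.8;5 0 34.3 3 0 0 -8.8;5 0 34.3 3 0 0 -8.8;5 0 34.3 3 0 0 -8.8;5 0 34.3 3 0 0 -8.8;5 0 34.3 3 0 0 -8.8;5 0 34.3 3 0 0 -8.8;5 0 34.3 3 0 0 -8.8;5 0 34.3 3 0 0 -8.8",
)

```text
t: 38.58
position: [0.5505, -0.2149, 0.1032]
eef_rot: [[0.983, 0.182, -0.005], [0.182, -0.983, 0.003], [-0.004, -0.004, -1.0]]
wrist_force: [-0.1, 0.4, -0.5]
grip_width: 0.0496
```

Run:
```python
from h import *
s=st()
print((rot(-DY)@(tip(s)[:2]-DC)).round(4),comm(s,dock(.003,-.0165),.056,DY))
```

```text
t 38.58 p [ 0.5505 -0.2149  0.1032] F [-0.1  0.4 -0.5] w 0.0496 q [-0.49  0.34  1.57  0.    1.23 -0.67]
[[0.983, 0.182, -0.005], [0.182, -0.983, 0.003], [-0.004, -0.004, -1.0]]
[-0.0057 -0.0172] (array([ 0.92, -0.03,  8.52]), array([-0.2,  0.2, -0.3]))
```

servo_tool(
  increments="5 0.9 0 1 0 0 0;5 0.9 0 3 0 0 0;5 0.9 0 6 0 0 0;5 0.9 0 8 0 0 0;5 0.9 0 8.5 0 0 0;5 0.9 0 8.5 0 0 0;2.5 0.9 0 8.5 0 0 0;2.5 0.9 0 8.5 0 0 0;2.5 0.9 0 8.5 0 0 0;2.5 0.9 0 8.5 0 0 0",
  squeeze=45,
)

```text
t: 39.42
position: [0.5582, -0.2098, 0.0219]
eef_rot: [[0.982, 0.188, -0.005], [0.188, -0.982, 0.001], [-0.005, -0.002, -1.0]]
wrist_force: [-5.3, -1.0, 4.5]
grip_width: 0.0317
```

servo_tool(
  increments="2.5 0 0 0 0 0 0;2.5 0 0 0 0 0 0;2.5 0 0 0 0 0 0;2.5 0 0 -0.5 0 0 0;2.5 0 0 -1 0 0 0;2.5 0 0 -1.5 0 0 0;2.5 0 0 -2 0 0 0;2.5 0 0 -2.5 0 0 0;2.5 0 0 -3 0 0 0;2.5 0 0 -3 0 0 0",
)

```text
t: 40.25
position: [0.5628, -0.2105, 0.0528]
eef_rot: [[0.982, 0.187, 0.004], [0.187, -0.982, 0.0], [0.004, 0.001, -1.0]]
wrist_force: [0.4, 0.3, -0.8]
grip_width: 0.0319
```

servo_tool(
  increments="2.5 0 0 -3 0 0 0;2.5 0 0 -6 0 0 0;2.5 0 0 -9 0 0 0;2.5 0 0 -10 0 0 0;2.5 0 0 -10 0 0 0",
)

```text
t: 40.67
position: [0.5631, -0.211, 0.1539]
eef_rot: [[0.982, 0.187, 0.006], [0.187, -0.982, -0.001], [0.005, 0.002, -1.0]]
wrist_force: [-0.5, 0.1, 0.2]
grip_width: 0.0315
```

Run:
```python
from h import *
s=st()
c=ctrl.camera("side")
for r in ctrl.recognise("lamp1_head",c): print(round(r["score"],2),np.round(r["xyz"],3),"tip",tip(s).round(3))
print(comm(s,cart(.032,-.065),.175,CY))
```

```text
t 40.67 p [ 0.5631 -0.211   0.1539] F [-0.5  0.1  0.2] w 0.0315 q [-0.48  0.32  1.48  0.    1.34 -0.66]
[[0.982, 0.187, 0.006], [0.187, -0.982, -0.001], [0.005, 0.002, -1.0]]
0.39 [0.511 0.409 0.056] tip [ 0.563 -0.211  0.192]
(array([  9.96, -33.54,   1.67]), array([ 0.1, -0.3,  8.8]))
```

servo_tool(
  increments="2.5 10 -33.5 1 0 0 8.8;2.5 10 -33.5 1 0 0 8.8;2.5 10 -33.5 1 0 0 8.8;2.5 10 -33.5 1 0 0 8.8;2.5 10 -33.5 1 0 0 8.8;2.5 10 -33.5 1 0 0 8.8;2.5 10 -33.5 1 0 0 8.8;2.5 10 -33.5 1 0 0 8.8;2.5 10 -33.5 1 0 0 8.8;2.5 10 -33.5 1 0 0 8.8",
)

```text
t: 41.6
position: [0.5944, 0.1424, 0.138]
eef_rot: [[0.999, 0.039, -0.006], [0.039, -0.999, 0.004], [-0.006, -0.004, -1.0]]
wrist_force: [-0.5, 0.4, -1.8]
grip_width: 0.0317
```

Run:
```python
from h import *
s=st()
print(tc(s).round(4),comm(s,cart(.033,-.065),.041,CY))
```

```text
t 41.6 p [0.5944 0.1424 0.138 ] F [-0.5  0.4 -1.8] w 0.0317 q [0.12 0.35 1.47 0.   1.33 0.08]
[[0.999, 0.039, -0.006], [0.039, -0.999, 0.004], [-0.006, -0.004, -1.0]]
[ 0.0286 -0.0598  0.176 ] (array([ 0.54,  0.6 , 13.5 ]), array([-0.2,  0.3,  0.3]))
```

servo_tool(
  increments="2.5 0.5 0.6 3 0 0 0;2.5 0.5 0.6 6 0 0 0;2.5 0.5 0.6 9 0 0 0;2.5 0.5 0.6 11.5 0 0 0;2.5 0.5 0.6 13 0 0 0;2.5 0.5 0.6 13.5 0 0 0;2.5 0.5 0.6 13.5 0 0 0;4.2 0.5 0.6 13.5 0 0 0;4.2 0.5 0.6 13.5 0 0 0;4.2 0.5 0.6 13.5 0 0 0",
)

```text
t: 42.43
position: [0.6025, 0.1322, 0.0077]
eef_rot: [[0.999, 0.034, 0.002], [0.034, -0.999, 0.002], [0.002, -0.002, -1.0]]
wrist_force: [0.5, 0.1, 0.9]
grip_width: 0.0419
```

servo_tool(
  increments="4.2 0 0 -1 0 0 0;4.2 0 0 -3 0 0 0;4.2 0 0 -6 0 0 0;4.2 0 0 -10 0 0 0;4.2 0 0 -13 0 0 0;4.2 0 0 -13 0 0 0",
)

```text
t: 42.93
position: [0.6066, 0.1327, 0.1455]
eef_rot: [[0.999, 0.035, 0.015], [0.035, -0.999, 0.004], [0.015, -0.003, -1.0]]
wrist_force: [0.5, 0.0, 1.6]
grip_width: 0.042
```

Run:
```python
from h import *
s=st()
w=ctrl.camera("wrist")
c=ctrl.camera("side");
for k in (w,c):
  for r in ctrl.recognise("lamp1_head",k): print(round(r["score"],2),np.round(r["xyz"],3),(rot(-CY)@(np.array(r["xyz"])[:2]-CC)).round(3))
print("lamp3 via",comm(s,dock(-.003,.037),.15,DY))
```

```text
t 42.93 p [0.6066 0.1327 0.1455] F [0.5 0.  1.6] w 0.042 q [0.1  0.35 1.45 0.   1.33 0.07]
[[0.999, 0.035, 0.015], [0.035, -0.999, 0.004], [0.015, -0.003, -1.0]]
0.61 [0.539 0.134 0.059] [-0.027 -0.066]
lamp3 via (array([-7.42, 29.17,  3.15]), array([-0.1, -0.9, -8.8]))
```

servo_tool(
  increments="5 -7 29.2 3 0 0 -8.8;5 -7 29.2 3 0 0 -8.8;5 -7 29.2 3 0 0 -8.8;5 -7 29.2 3 0 0 -8.8;5 -7 29.2 3 0 0 -8.8;5 -7 29.2 3 0 0 -8.8;5 -7 29.2 3 0 0 -8.8;5 -7 29.2 3 0 0 -8.8;5 -7 29.2 3 0 0 -8.8;5 -7 29.2 3 0 0 -8.8",
)

```text
t: 43.97
position: [0.5406, -0.1615, 0.1045]
eef_rot: [[0.983, 0.185, -0.003], [0.185, -0.983, 0.004], [-0.003, -0.005, -1.0]]
wrist_force: [0.3, -0.5, 0.3]
grip_width: 0.0497
```

Run:
```python
from h import *
s=st()
print((rot(-DY)@(tip(s)[:2]-DC)).round(4),comm(s,dock(.003,.038),.056,DY))
t=ctrl.camera("top")
for r in ctrl.recognise("lamp1_head",t): print(round(r["score"],2),np.round(r["xyz"],3),(rot(-CY)@(np.array(r["xyz"])[:2]-CC)).round(3))
```

```text
t 43.97 p [ 0.5406 -0.1615  0.1045] F [ 0.3 -0.5  0.3] w 0.0497 q [-0.42  0.3   1.63  0.    1.22 -0.6 ]
[[0.983, 0.185, -0.003], [0.185, -0.983, 0.004], [-0.003, -0.005, -1.0]]
[-0.0054  0.037 ] (array([ 0.87, -0.04,  8.65]), array([-0.3,  0.1, -0.1]))
0.7 [0.41  0.112 0.033] [-0.157 -0.084]
0.64 [0.535 0.126 0.06 ] [-0.032 -0.074]
0.27 [0.6   0.126 0.057] [ 0.034 -0.076]
```

servo_tool(
  increments="5 0.9 0 1 0 0 0;5 0.9 0 3 0 0 0;5 0.9 0 6 0 0 0;5 0.9 0 8 0 0 0;5 0.9 0 8.6 0 0 0;5 0.9 0 8.6 0 0 0;2.5 0.9 0 8.6 0 0 0;2.5 0.9 0 8.6 0 0 0;2.5 0.9 0 8.6 0 0 0;2.5 0.9 0 8.6 0 0 0",
  squeeze=45,
)

```text
t: 44.9
position: [0.5485, -0.1608, 0.021]
eef_rot: [[0.982, 0.188, -0.004], [0.188, -0.982, 0.001], [-0.004, -0.002, -1.0]]
wrist_force: [-4.8, -0.4, 2.9]
grip_width: 0.0318
```

servo_tool(
  increments="2.5 0 0 0 0 0 0;2.5 0 0 0 0 0 0;2.5 0 0 0 0 0 0;2.5 0 0 -0.5 0 0 0;2.5 0 0 -1 0 0 0;2.5 0 0 -1.5 0 0 0;2.5 0 0 -2 0 0 0;2.5 0 0 -2.5 0 0 0;2.5 0 0 -3 0 0 0;2.5 0 0 -3 0 0 0",
)

```text
t: 45.73
position: [0.5526, -0.1609, 0.0518]
eef_rot: [[0.982, 0.187, 0.004], [0.187, -0.982, 0.001], [0.004, 0.0, -1.0]]
wrist_force: [0.8, 0.1, -1.1]
grip_width: 0.0313
```

servo_tool(
  increments="2.5 0 0 -3 0 0 0;2.5 0 0 -6 0 0 0;2.5 0 0 -9 0 0 0;2.5 0 0 -10 0 0 0;2.5 0 0 -10 0 0 0",
)

```text
t: 46.15
position: [0.5529, -0.1614, 0.1529]
eef_rot: [[0.982, 0.187, 0.006], [0.187, -0.982, -0.001], [0.006, 0.002, -1.0]]
wrist_force: [-0.4, -0.4, -1.4]
grip_width: 0.0319
```

Run:
```python
from h import *
s=st()
print(comm(s,cart(.033,-.015),.175,CY))
```

```text
t 46.15 p [ 0.5529 -0.1614  0.1529] F [-0.4 -0.4 -1.4] w 0.0319 q [-0.41  0.28  1.53  0.    1.32 -0.59]
[[0.982, 0.187, 0.006], [0.187, -0.982, -0.001], [0.006, 0.002, -1.0]]
(array([ 10.89, -33.41,   1.59]), array([ 0.1, -0.3,  8.8]))
```

servo_tool(
  increments="2.5 10.9 -33.4 1 0 0 8.8;2.5 10.9 -33.4 1 0 0 8.8;2.5 10.9 -33.4 1 0 0 8.8;2.5 10.9 -33.4 1 0 0 8.8;2.5 10.9 -33.4 1 0 0 8.8;2.5 10.9 -33.4 1 0 0 8.8;2.5 10.9 -33.4 1 0 0 8.8;2.5 10.9 -33.4 1 0 0 8.8;2.5 10.9 -33.4 1 0 0 8.8;2.5 10.9 -33.4 1 0 0 8.8",
)

```text
t: 46.98
position: [0.5938, 0.193, 0.1374]
eef_rot: [[0.999, 0.039, -0.005], [0.039, -0.999, 0.004], [-0.005, -0.004, -1.0]]
wrist_force: [0.3, -0.8, -0.3]
grip_width: 0.0319
```

Run:
```python
from h import *
s=st()
print(tc(s).round(4),comm(s,cart(.033,-.018),.041,CY))
```

```text
t 46.98 p [0.5938 0.193  0.1374] F [ 0.3 -0.8 -0.3] w 0.0319 q [0.2  0.37 1.44 0.01 1.34 0.16]
[[0.999, 0.039, -0.005], [0.039, -0.999, 0.004], [-0.005, -0.004, -1.0]]
[ 0.0297 -0.0092  0.1754] (array([ 0.41,  0.96, 13.43]), array([-0.2,  0.3,  0.3]))
```

servo_tool(
  increments="2.5 0.4 0.9 3 0 0 0;2.5 0.4 0.9 6 0 0 0;2.5 0.4 0.9 9 0 0 0;2.5 0.4 0.9 11.5 0 0 0;2.5 0.4 0.9 13 0 0 0;2.5 0.4 0.9 13.4 0 0 0;2.5 0.4 0.9 13.4 0 0 0;4.2 0.4 0.9 13.4 0 0 0;4.2 0.4 0.9 13.4 0 0 0;4.2 0.4 0.9 13.4 0 0 0",
)

```text
t: 47.82
position: [0.6004, 0.1794, 0.0079]
eef_rot: [[0.999, 0.034, 0.002], [0.034, -0.999, 0.003], [0.002, -0.003, -1.0]]
wrist_force: [-0.9, -0.8, 0.1]
grip_width: 0.0419
```

servo_tool(
  increments="4.2 0 0 -1 0 0 0;4.2 0 0 -3 0 0 0;4.2 0 0 -6 0 0 0;4.2 0 0 -10 0 0 0;4.2 0 0 -15 0 0 0;4.2 0 0 -18 0 0 0;4.2 -15 8 -18 0 0 0;4.2 -15 8 -18 0 0 0;4.2 -15 8 -18 0 0 0;4.2 -15 8 -18 0 0 0",
)

```text
t: 48.65
position: [0.4539, 0.0949, 0.188]
eef_rot: [[0.999, 0.035, 0.002], [0.035, -0.999, 0.002], [0.002, -0.002, -1.0]]
wrist_force: [1.2, -0.6, 0.8]
grip_width: 0.042
```

Run:
```python
from h import *
s=st();w=ctrl.camera("wrist");t=ctrl.camera("top");save(w,"w11")
for k in (w,t):
  for n in ("lamp1_head","can1"):
    for r in ctrl.recognise(n,k): print(n,round(r["score"],2),np.round(r["xyz"],3),(rot(-CY)@(np.array(r["xyz"])[:2]-CC)).round(3))
```

```text
t 48.65 p [0.4539 0.0949 0.188 ] F [ 1.2 -0.6  0.8] w 0.042 q [0.05 0.09 1.69 0.   1.36 0.02]
[[0.999, 0.035, 0.002], [0.035, -0.999, 0.002], [0.002, -0.002, -1.0]]
lamp1_head 0.71 [0.532 0.132 0.058] [-0.035 -0.068]
lamp1_head 0.71 [0.642 0.203 0.038] [ 0.078 -0.001]
lamp1_head 0.37 [0.673 0.014 0.049] [ 0.103 -0.19 ]
can1 0.91 [0.414 0.12  0.031] [-0.153 -0.076]
can1 0.64 [ 0.444 -0.227  0.021] [-0.135 -0.423]
can1 0.64 [ 0.371 -0.236  0.011] [-0.208 -0.43 ]
can1 0.49 [0.746 0.055 0.027] [ 0.177 -0.152]
can1 0.47 [ 0.445 -0.237  0.047] [-0.134 -0.434]
```

View pics/w11.png

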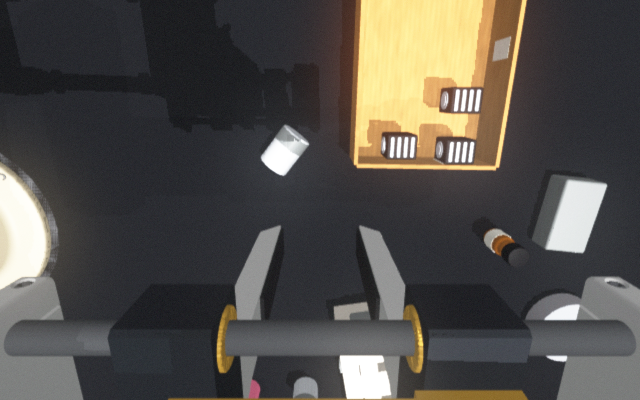

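The three lamps stand in the box at (399,146), (455,150) and (461,99). Can1 lies at about (285,150). I'll measure its centre and axis.

Run:
```python
from h import *
s=ctrl.observe();w=ctrl.camera("wrist");t=ctrl.camera("top")
def rect(im,x0,y0,x1,y1):
    g=im[y0:y1,x0:x1].astype(int).min(2);m=(g>90).astype(np.uint8)
    n,l,S,C=cv2.connectedComponentsWithStats(m);i=1+np.argmax(S[1:,4]);pts=np.argwhere(l==i)[:,::-1]+[x0,y0]
    return cv2.boxPoints(cv2.minAreaRect(pts.astype(np.float32))),S[i,4]
B,a=rect(w["pixels"],245,110,325,190);P=np.array([wray(s,w,b,.02,0)[:2] for b in B]);print(a,B.tolist(),P.mean(0).round(4))
p=proj(t,[.412,.117,.02])[0].astype(int)
B2,a2=rect(t["pixels"],p[0]-18,p[1]-18,p[0]+18,p[1]+18);Q=np.array([ray(t,b,.02)[:2] for b in B2]);print(a2,B2.tolist(),Q.mean(0).round(4))
for P in (P,Q):
    for i in (0,1):
        e=P[i+1]-P[i];print(np.linalg.norm(e).round(4),np.degrees(np.arctan2(e[1],e[0])).round(1))
for yaw in (-38,): print(comm(s,P.mean(0),.12,np.radians(yaw)))
```

```text
1433 [[254.45416259765625, 160.40611267089844], [282.6397705078125, 123.54804229736328], [307.91705322265625, 142.8777313232422], [279.7314453125, 179.73580932617188]] [0.4111 0.1151]
1270 [[272.0, 242.0], [307.0, 242.0], [307.0, 277.0], [272.0, 277.0]] [0.4137 0.1197]
0.0543 53.1
0.0358 -35.5
0.0937 -88.6
0.0928 -178.3
(array([-4.26, -2.5 , 10.56]), array([-0.2, -0.1, 40. ]))
```

servo_tool(
  increments="6.5 -4.2 -2.2 2 0 0 7;6.5 -4.2 -2.2 4 0 0 14;6.5 -4.2 -2.2 6 0 0 21;6.5 -4.2 -2.2 8 0 0 28;6.5 -4.2 -2.2 10 0 0 35;6.5 -4.2 -2.2 10.6 0 0 37.5;6.5 -4.2 -2.2 10.6 0 0 37.5;6.5 -4.2 -2.2 10.6 0 0 37.5",
)

```text
t: 49.72
position: [0.413, 0.1167, 0.0801]
eef_rot: [[0.815, -0.579, -0.002], [-0.579, -0.815, 0.002], [-0.003, -0.001, -1.0]]
wrist_force: [0.2, -0.3, -0.1]
grip_width: 0.0648
```

Run:
```python
from h import *
s=st();print(tip(s).round(4),gow(s,(.4115,.115),.008))
w=ctrl.camera("wrist")
for r in ctrl.recognise("can1",w)[:2]: print(round(r["score"],2),np.round(r["xyz"],3))
```

```text
t 49.72 p [0.413  0.1167 0.0801] F [ 0.2 -0.3 -0.1] w 0.0648 q [0.11 0.13 1.93 0.   1.08 0.73]
[[0.815, -0.579, -0.002], [-0.579, -0.815, 0.002], [-0.003, -0.001, -1.0]]
[0.4131 0.1166 0.1181] [-0.    0.23 11.01]
0.62 [0.414 0.12  0.031]
```

servo_tool(
  increments="6.5 0 0 3 0 0 0;6.5 0 0 6 0 0 0;6.5 0 0 9 0 0 0;6.5 0 0 10.6 0 0 0;6.5 0 0 10.9 0 0 0;6.5 0 0 10.9 0 0 0;2.8 0 0 10.9 0 0 0;2.8 0 0 10.9 0 0 0;2.8 0 0 10.9 0 0 0;2.8 0 0 10.9 0 0 0",
  squeeze=30,
)

```text
t: 50.65
position: [0.4132, 0.1166, -0.0275]
eef_rot: [[0.814, -0.581, 0.001], [-0.581, -0.814, 0.002], [-0.0, -0.003, -1.0]]
wrist_force: [-0.1, 0.2, 0.2]
grip_width: 0.0417
```

servo_tool(
  increments="2.8 0 0 0 0 0 0;2.8 0 0 0 0 0 0;2.8 0 0 0 0 0 0;2.8 0 0 0 0 0 0",
)

```text
t: 50.98
position: [0.4128, 0.1166, -0.0279]
eef_rot: [[0.814, -0.581, 0.0], [-0.581, -0.814, 0.002], [-0.001, -0.002, -1.0]]
wrist_force: [-0.7, 0.6, 6.5]
grip_width: 0.0355
```

servo_tool(
  increments="2.8 0 0 -3 0 0 0;2.8 0 0 -6 0 0 0;2.8 0 0 -9 0 0 0;2.8 0 0 -12 0 0 0;2.8 0 0 -14 0 0 0;2.8 0 0 -14 0 0 0;2.8 0 0 -14 0 0 0",
)

```text
t: 51.57
position: [0.4126, 0.1163, 0.1118]
eef_rot: [[0.814, -0.581, 0.001], [-0.581, -0.814, 0.002], [-0.001, -0.002, -1.0]]
wrist_force: [-0.8, 0.0, -1.8]
grip_width: 0.0355
```

Run:
```python
from h import *
s=st();print(comm(s,cart(-.01,.045),.15,CY))
```

```text
t 51.57 p [0.4126 0.1163 0.1118] F [-0.8  0.  -1.8] w 0.0355 q [0.11 0.1  1.89 0.   1.16 0.73]
[[0.814, -0.581, 0.001], [-0.581, -0.814, 0.002], [-0.001, -0.002, -1.0]]
(array([  3.87, -18.65,   0.02]), array([ -0.1,   0. , -37.5]))
```

servo_tool(
  increments="2.8 0.5 -4 -1 0 0 -7;2.8 1 -8 -1 0 0 -14;2.8 1.5 -12 -1 0 0 -21;2.8 2 -15 -1 0 0 -28;2.8 2 -17.2 -1 0 0 -35;2.8 2 -17.2 -1 0 0 -37.5;2.8 2 -17.2 -1 0 0 -37.5;2.8 2 -17.2 -1 0 0 -37.5",
)

```text
t: 52.23
position: [0.5267, 0.244, 0.1189]
eef_rot: [[0.999, 0.034, -0.006], [0.034, -0.999, 0.0], [-0.006, -0.0, -1.0]]
wrist_force: [-0.4, 0.5, -0.7]
grip_width: 0.0355
```

Run:
```python
from h import *
s=st();print(tc(s).round(4),comm(s,cart(-.034,.045),.015,CY))
```

```text
t 52.23 p [0.5267 0.244  0.1189] F [-0.4  0.5 -0.7] w 0.0355 q [0.31 0.32 1.57 0.   1.26 0.28]
[[0.999, 0.034, -0.006], [0.034, -0.999, 0.0], [-0.006, -0.0, -1.0]]
[-0.0355  0.0443  0.1569] (array([ 0.26, -0.06, 14.19]), array([-0. ,  0.4, -0.1]))
```

servo_tool(
  increments="2.8 0.3 0 3 0 0 0;2.8 0.3 0 6 0 0 0;2.8 0.3 0 9 0 0 0;2.8 0.3 0 12 0 0 0;2.8 0.3 0 13.7 0 0 0;2.8 0.3 0 14.2 0 0 0;2.8 0.3 0 14.2 0 0 0;4.2 0.3 0 14.2 0 0 0;4.2 0.3 0 14.2 0 0 0;4.2 0.3 0 14.2 0 0 0",
)

```text
t: 53.07
position: [0.5324, 0.2451, -0.0192]
eef_rot: [[0.999, 0.034, 0.001], [0.034, -0.999, 0.003], [0.001, -0.003, -1.0]]
wrist_force: [-0.1, -0.4, 0.1]
grip_width: 0.0418
```

servo_tool(
  increments="4.2 0 0 -1 0 0 0;4.2 0 0 -4 0 0 0;4.2 0 0 -8 0 0 0;4.2 0 0 -12 0 0 0;4.2 0 0 -16 0 0 0;4.2 0 0 -18 0 0 0;4.2 0 0 -18 0 0 0",
)

```text
t: 53.65
position: [0.5355, 0.246, 0.1672]
eef_rot: [[0.999, 0.035, 0.012], [0.034, -0.999, 0.006], [0.012, -0.006, -1.0]]
wrist_force: [0.6, 0.1, 0.6]
grip_width: 0.042
```

Run:
```python
from h import *
s=st();t=ctrl.camera("top");w=ctrl.camera("wrist")
for n,k in (("top",t),("w",w)):
  for r in ctrl.recognise("can1",k): print(n,round(r["score"],2),np.round(r["xyz"],3),(rot(-CY)@(np.array(r["xyz"])[:2]-CC)).round(3))
print(comm(s,(.443,-.236),.17,0.3))
```

```text
t 53.65 p [0.5355 0.246  0.1672] F [0.6 0.1 0.6] w 0.042 q [0.31 0.29 1.49 0.   1.35 0.28]
[[0.999, 0.035, 0.012], [0.034, -0.999, 0.006], [0.012, -0.006, -1.0]]
top 0.67 [ 0.445 -0.237  0.047] [-0.134 -0.433]
top 0.65 [0.534 0.243 0.037] [-0.028  0.043]
top 0.63 [ 0.364 -0.246  0.049] [-0.215 -0.44 ]
w 0.58 [0.531 0.248 0.037] [-0.032  0.048]
(array([-10.95,  47.87,   3.1 ]), array([ -0.2,  -0.7, -15.2]))
```

Can2 is at (0.444, -0.237), with the pink decoy 8 cm nearer the robot, so I'll grip with the jaws along y.

servo_tool(
  increments="6 -9 39 1 0 0 70;6 -9 39 1 0 0 70;6 -9 39 1 0 0 70;6 -9 39 1 0 0 70;6 -9 39 1 0 0 70;6 -9 39 1 0 0 70;6 -9 39 1 0 0 70;6 -9 39 1 0 0 70;6 -9 39 1 0 0 70;6 -9 39 1 0 0 70",
)

```text
t: 54.68
position: [0.4526, -0.1512, 0.1469]
eef_rot: [[0.367, -0.93, -0.005], [-0.93, -0.367, 0.002], [-0.004, 0.004, -1.0]]
wrist_force: [-0.5, -0.3, -0.7]
grip_width: 0.0601
```

Run:
```python
from h import *
s=st();print(comm(s,(.444,-.237),.13,np.radians(-80)))
```

```text
t 54.68 p [ 0.4526 -0.1512  0.1469] F [-0.5 -0.3 -0.7] w 0.0601 q [-0.47  0.15  1.73 -0.    1.27  0.73]
[[0.367, -0.93, -0.005], [-0.93, -0.367, 0.002], [-0.004, 0.004, -1.0]]
(array([7.69, 3.93, 5.47]), array([ 0.2,  0.2, 11.5]))
```

servo_tool(
  increments="6 4 2 2 0 0 6;6 7.6 3.9 4 0 0 11.5;6 7.6 3.9 5.4 0 0 11.5;6 7.6 3.9 5.4 0 0 11.5;6 7.6 3.9 5.4 0 0 11.5",
)

```text
t: 55.1
position: [0.4452, -0.232, 0.0924]
eef_rot: [[0.18, -0.984, -0.006], [-0.984, -0.18, 0.006], [-0.007, 0.005, -1.0]]
wrist_force: [-0.7, 0.2, 0.0]
grip_width: 0.0601
```

Run:
```python
from h import *
s=st();print(tip(s).round(4),gow(s,(.4435,-.237),.012))
w=ctrl.camera("wrist");t=ctrl.camera("side")
for k in (w,t):
  for r in ctrl.recognise("can1",k): print(round(r["score"],2),np.round(r["xyz"],3))
```

```text
t 55.1 p [ 0.4452 -0.232   0.0924] F [-0.7  0.2  0. ] w 0.0601 q [-0.62  0.23  1.77  0.    1.15  0.77]
[[0.18, -0.984, -0.006], [-0.984, -0.18, 0.006], [-0.007, 0.005, -1.0]]
[ 0.4454 -0.2323  0.1304] [ 0.52  0.22 11.84]
0.74 [ 0.448 -0.24   0.048]
0.65 [ 0.366 -0.247  0.048]
0.29 [ 0.555 -0.112  0.091]
0.74 [ 0.356 -0.26   0.04 ]
0.66 [ 0.441 -0.25   0.034]
0.65 [ 0.549 -0.234  0.044]
```

servo_tool(
  increments="6 0.6 0 1 0 0 0;6 0.6 0 4 0 0 0;6 0.6 0 7 0 0 0;6 0.6 0 10 0 0 0;6 0.6 0 11.4 0 0 0;6 0.6 0 11.4 0 0 0;2.8 0.6 0 11.4 0 0 0;2.8 0.6 0 11.4 0 0 0;2.8 0.6 0 11.4 0 0 0;2.8 0.6 0 11.4 0 0 0",
  squeeze=30,
)

```text
t: 56.13
position: [0.4494, -0.2397, -0.0179]
eef_rot: [[0.182, -0.983, 0.001], [-0.983, -0.182, 0.0], [0.0, -0.001, -1.0]]
wrist_force: [-0.3, -1.7, 0.6]
grip_width: 0.0366
```

servo_tool(
  increments="2.8 0 0 0 0 0 0;2.8 0 0 0 0 0 0;2.8 0 0 0 0 0 0;2.8 0 0 0 0 0 0",
)

```text
t: 56.47
position: [0.4494, -0.2398, -0.0179]
eef_rot: [[0.182, -0.983, 0.002], [-0.983, -0.182, 0.0], [0.0, -0.002, -1.0]]
wrist_force: [0.1, -0.3, 5.9]
grip_width: 0.0356
```

servo_tool(
  increments="2.8 0 0 -3 0 0 0;2.8 0 0 -6 0 0 0;2.8 0 0 -9 0 0 0;2.8 0 0 -12 0 0 0;2.8 0 0 -15 0 0 0;2.8 0 0 -16 0 0 0;2.8 0 0 -16 0 0 0",
)

```text
t: 57.05
position: [0.45, -0.2404, 0.1433]
eef_rot: [[0.182, -0.983, 0.004], [-0.983, -0.182, -0.001], [0.002, -0.004, -1.0]]
wrist_force: [0.2, 0.4, -1.3]
grip_width: 0.0354
```

Run:
```python
from h import *
s=st();print(comm(s,cart(.035,.045),.175,CY))
```

```text
t 57.05 p [ 0.45   -0.2404  0.1433] F [ 0.2  0.4 -1.3] w 0.0354 q [-0.63  0.19  1.68  0.    1.26  0.76]
[[0.182, -0.983, 0.004], [-0.983, -0.182, -0.001], [0.002, -0.004, -1.0]]
(array([-45.26, -23.36,   0.61]), array([ -0.1,  -0.2, -81.5]))
```

servo_tool(
  increments="2.8 -36 -18 -1 0 0 -70;2.8 -36 -18 -1 0 0 -70;2.8 -36 -18 -1 0 0 -70;2.8 -36 -18 -1 0 0 -70;2.8 -36 -18 -1 0 0 -70;2.8 -36 -18 -1 0 0 -70;2.8 -36 -18 -1 0 0 -70;2.8 -36 -18 -1 0 0 -70;2.8 -36 -18 -1 0 0 -70;2.8 -36 -18 -1 0 0 -70",
)

```text
t: 57.88
position: [0.5589, 0.1512, 0.1484]
eef_rot: [[0.987, -0.158, -0.005], [-0.158, -0.987, 0.003], [-0.006, -0.002, -1.0]]
wrist_force: [0.3, -0.2, -0.2]
grip_width: 0.0352
```

Run:
```python
from h import *
s=st();print(tc(s).round(3),comm(s,cart(.034,.047),.10,CY))
```

```text
t 57.88 p [0.5589 0.1512 0.1484] F [ 0.3 -0.2 -0.2] w 0.0352 q [0.14 0.3  1.52 0.   1.33 0.3 ]
[[0.987, -0.158, -0.005], [-0.158, -0.987, 0.003], [-0.006, -0.002, -1.0]]
[-0.007 -0.05   0.186] (array([  2.2 , -10.25,   8.65]), array([ -0.2,   0.3, -11.1]))
```

servo_tool(
  increments="2.8 1 -4 0 0 0 -7;2.8 2 -8 1 0 0 -11;2.8 2.2 -10.2 4 0 0 -11;2.8 2.2 -10.2 7 0 0 -11;2.8 2.2 -10.2 7 0 0 -11;2.8 2.2 -10.2 7 0 0 -11",
)

```text
t: 58.38
position: [0.5952, 0.2437, 0.0775]
eef_rot: [[1.0, 0.026, -0.01], [0.026, -1.0, -0.001], [-0.01, 0.0, -1.0]]
wrist_force: [-0.5, -0.4, 0.6]
grip_width: 0.0352
```

Run:
```python
from h import *
s=st();print(tc(s).round(3),comm(s,cart(.034,.047),.026,CY))
```

```text
t 58.38 p [0.5952 0.2437 0.0775] F [-0.5 -0.4  0.6] w 0.0352 q [0.28 0.44 1.48 0.   1.23 0.25]
[[1.0, 0.026, -0.01], [0.026, -1.0, -0.001], [-0.01, 0.0, -1.0]]
[0.033 0.042 0.116] (array([ 0.21, -0.54,  8.95]), array([ 0. ,  0.5, -0.5]))
```

servo_tool(
  increments="2.8 0.2 -0.5 2 0 0 0;2.8 0.2 -0.5 5 0 0 0;2.8 0.2 -0.5 7.5 0 0 0;2.8 0.2 -0.5 8.7 0 0 0;2.8 0.2 -0.5 8.9 0 0 0;2.8 0.2 -0.5 8.9 0 0 0;4.2 0.2 -0.5 8.9 0 0 0;4.2 0.2 -0.5 8.9 0 0 0;4.2 0.2 -0.5 8.9 0 0 0",
)

```text
t: 59.13
position: [0.6017, 0.2501, -0.0055]
eef_rot: [[1.0, 0.026, 0.002], [0.026, -1.0, 0.003], [0.002, -0.003, -1.0]]
wrist_force: [0.1, 0.0, -0.4]
grip_width: 0.0419
```

servo_tool(
  increments="4.2 0 0 -1 0 0 0;4.2 0 0 -4 0 0 0;4.2 0 0 -8 0 0 0;4.2 0 0 -12 0 0 0;4.2 0 0 -16 0 0 0;4.2 -4 0 -18 0 0 0;4.2 -8 0 -18 0 0 0;4.2 -12 4 -18 0 0 0;4.2 -16 8 -18 0 0 0;4.2 -18 8 -18 0 0 0",
)

```text
t: 59.97
position: [0.4268, 0.1659, 0.174]
eef_rot: [[1.0, 0.026, 0.002], [0.026, -1.0, 0.001], [0.002, -0.001, -1.0]]
wrist_force: [1.0, -0.5, 1.2]
grip_width: 0.0418
```

Run:
```python
from h import *
s=st();t=ctrl.camera("top");c=ctrl.camera("side")
A=cv2.resize(t["pixels"][100:310,140:520,::-1],(760,420)); cv2.imwrite("pics/fin.png",np.vstack([cv2.resize(A,(400,221)),cv2.resize(c["pixels"][130:270,230:440,::-1],(400,267))]))
cv2.imwrite("pics/fin.png",np.hstack([cv2.resize(t["pixels"][150:300,200:460,::-1],(400,231),interpolation=3),cv2.resize(c["pixels"][140:270,220:430,::-1],(400,248),interpolation=3)[:231]]))
for n in ("lamp1_head","can1","switch_tip"):
  for r in ctrl.recognise(n,t): print(n,round(r["score"],2),np.round(r["xyz"],3),(rot(-CY)@(np.array(r["xyz"])[:2]-CC)).round(3))
```

```text
t 59.97 p [0.4268 0.1659 0.174 ] F [ 1.  -0.5  1.2] w 0.0418 q [0.22 0.09 1.73 0.   1.32 0.19]
[[1.0, 0.026, 0.002], [0.026, -1.0, 0.001], [0.002, -0.001, -1.0]]
can1 0.64 [0.543 0.243 0.042] [-0.02   0.043]
can1 0.56 [0.596 0.24  0.052] [0.033 0.038]
can1 0.46 [ 0.364 -0.246  0.049] [-0.215 -0.439]
```

View pics/fin.png

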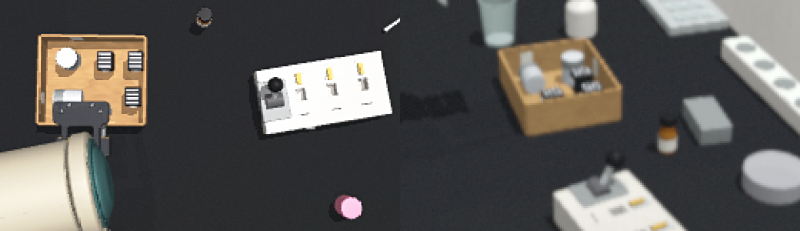

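Everything is in the box: three lamps, one can upright and one lying. The walls stand, the sockets are empty, the switch is off and the pink decoy hasn't moved. I'll hand in.

```bash
python3 -c "
from h import *
print(ctrl.hand_in())"
```

```text
the job is handed in; nothing more can be done
None
```

The job is done and handed in at about 60 s of the 210 s allowed. I switched the supply off first, then folded all four flaps up to their stops. All three lamp modules and both aluminium canisters are now in the box, and the pink look-alike was left alone.

**Last checks:** The final top and side pictures show five items down inside the box, all four walls standing, the sockets empty and the switch leaning to off. The gripper was about 0.2 m above the bench, touching nothing. In the top view the gripper covered part of the front wall; the side view shows that wall upright. I did not measure the bystanders individually, but those in view looked unmoved.

**What went wrong or disagreed:**
- **Fingertip height:** the real fingertips sit 38 mm short of the reported tool point, which a touch on the bench confirmed. My first passes at the switch went over the ball for this reason, and I allowed for it from then on.
- **Front flap:** my first push jammed against its edge at about 62 N at the wrist, under the 120 N limit. Pushing again with the tool tilted worked.
- **Overturned canister:** one was knocked over partway through, so I picked it up lying and it lies in the box; the other stands.
- **Recognition at the end:** in the last top picture the networks found the two canisters in the box but not the lamp heads or the switch. For those I relied on the pictures and on checks made during packing.

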